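# Deposit the measured samples in the flap drop box

## Robot

A 6-joint arm with a two-finger parallel gripper is mounted at the origin on a cart in front of the work surface, level with it; the furniture and walls round the work are solid. World frame = base frame: x ahead of the robot, y to its left, z up, the work surface at z = 0. Lengths are in mm, angles in rad, forces in N, time in s.
With the tool pointing down it reaches from about 300 to 775 mm from the base axis. Payload 14.6 kg.
Tool frame: the origin (TCP) lies on the mounting face of the last link; the fingertips stand 173 mm ahead of it and the grasp point (between the pads) lies 155 mm ahead of it; z points along the fingers, y is the direction in which the jaws open and shut (so a half turn about z gives the same grasp; the last joint's range is limited). The gripper opens to 85 mm and grips with 20 to 120 N. Pads are 22 mm wide; open, the fingers measure 114 mm over their backs; the gripper's body (76 mm by 85 mm) begins 54 mm behind the grasp point. The pads swing forward as they close: fully open they stand 13 mm farther back than shut.
Start: joints at [1.195, 0.3, 1.521, -0, 1.321, -0.067], TCP at [167.151, 523.976, 404.681] pointing down, gripper open.
Joint ranges: [-3.03, 3.03], [-0.79, 2.21], [0.23, 2.52], [-1.04, 4.18], [0, 3.07], [-2.55, 2.55]. Speed limits (rad/s): [2.22, 2.22, 2.57, 3.14, 3.14, 3.14].

## Interface

Orientations are given as a unit quaternion [w, x, y, z].
In Python, from workcell import * gives the robot as it stands.
- The arm moves only by the tool servo_tool, never from a script. Its argument "series" is a list of rows, each a list of 5 numbers: the shift along the tool's x, y, z in m, then the turn about the tool's z in rad, then the opening, from 0 (shut) to 1 (fully open). In form: [[x, y, z, twist, claw], ...]. A call has 1 to 5 rows; each row shifts and turns the commanded pose from where the row before left it, along the tool's axes as they then stand; what a row does not reach is not made up. A row lasts 1/8 s, in which the tool goes at most 62.5 mm and 10.7 degrees, less where a joint would pass 70% of its speed; a pose out of reach is approached as far as the arm can. A call with a gripper value outside its range is refused whole. The fingers move at their own pace and stop on an object; "newtons" is the grip in N (left out, the last holds). Time passes only in rows, so rows that do not move let the fingers close. It gives the time, the measured TCP pose, the force and the opening at its end, in the units of the state.
- sense(): the state, without advancing time (a new reading comes with each control period).
- get_image(name): name is "scene" or "top" or "wrist"; returns a dict with "color" (400x640x3 uint8, red, green, blue), "camera_matrix" (3x3 intrinsics, pixels), "k1" (the pictures are not rectified: a ray, as slopes to the right and down, at radius r is drawn at 1 + k1 r^2 times it, then the intrinsics apply), "rvec" (rotation vector, rad) and "tvec" (3), from world to camera coordinates, as OpenCV has them; the wrist camera has in their place "tool_from_camera" (4x4, takes a point from camera to tool coordinates, whose origin is the TCP and whose axes are the flange's). Camera axes: x right, y down, z forward; pixel columns grow to the right and rows downward; lengths in mm; the calibration is good to about 2 mm. A picture is of the moment at which its call begins: read the wrist's pose just before it. There is no depth.
- hand_in(): hands the job in, once; it reports no verdict.
The state is a dict: "clock": time; "joint_positions": joint angles; "qd": joint speeds; "joint_efforts": joint torques, N m; "ee_pos": TCP position; "tcp_rot": TCP orientation; "ft_force": force on the tool from outside, world axes, zero at the start; "wrist_torque": the same for the moment, N m; "finger_gap": finger opening in mm.
Only numpy, scipy, OpenCV 4.12 (cv2) and the standard library are available. Lean on these libraries where they do the work, as an engineer would, in place of code of your own. Each camera call takes 0.05 s, during which the arm holds its last target.

## Task

The measured metal samples, bushings and gears, are waiting in the drawer of the small low cabinet. Pull the drawer open, and push every sample, one after another, along the sill of the drop box and through its spring flap, so that it drops inside and the flap swings shut behind it. When you are done the drawer must be pushed fully home, and the other things on the bench left where they are.

Things in the scene. Friction and masses are not known exactly. Their poses are not given: they have to be found in the camera images.
- cabinet: low white cabinet with one blue-fronted drawer, fixed to the bench, 185 deep x 250 wide x 66 mm high; origin under its centre, on the bench; its front looks along its own -x and the drawer slides out that way. Its roof begins at x = -77 mm and runs back. The drawer's front panel, drawer shut, has its outer face at x = -92 mm and its top 54 mm above the bench
- cabinet_drawer0_handle (a point): middle of the drawer's bar handle: horizontal steel bar 11 mm thick and 110 mm long (along the cabinet's y), 37 mm above the bench, 35 mm in front of the drawer's front panel; held by two posts 47 mm either side of the middle
- cabinet_drawer0 (a joint): drawer travel in m: 0 shut, 0.145 fully out; light slide, about 1 N
- drawer_floor (a point): centre of the drawer's inner floor, 22 mm above the bench, moving with the drawer; drawer shut, it lies 1.5 mm in front of the cabinet's centre. The inside measures 140 mm along the slide and 208 mm across; its walls stand 22 mm above this floor
- dropbox: closed grey drop box fixed to the bench, 104 wide, 118 mm high, from x = 0 (front face with the mouth) to x = +175 mm; origin on the bench under the middle of the mouth; parts are pushed along its +x. Just inside the mouth a slippery chute falls away: a part slides in by itself once its centre is some 10 mm past the front face
- mouth (a point): middle of the mouth's lower edge, on the sill's top, in the plane of the box's front face; the mouth is 64 mm wide and 36 mm high, with the lintel above it up to 118 mm above the bench
- sill_mid (a point): point on the sill, midway between its rails, 62 mm in front of the mouth: good for setting a part down. The sill lies in front of the mouth, open above, from x = -110 to -2 mm of the box, its top 70 mm above the bench; the rails on its two sides leave 68 mm between them and stand 13 mm above it
- flap (a joint): angle in rad of the black spring flap that fills the mouth, hinged along its upper edge 5 mm behind the front face: 0 hanging shut, up to 1.45 swung inward; it cannot swing outward, a very weak spring (under 1 N at its lower edge) shuts it
- bushing_a_mid (a point): bronze bushing: round flanged tube, body 26 mm and foot flange 32 mm across, 24 mm tall, standing on its flange; the point is its centre, 12 mm above its underside; may be absent
- bushing_b_mid (a point): bronze bushing: round flanged tube, body 26 mm and foot flange 32 mm across, 24 mm tall, standing on its flange; the point is its centre, 12 mm above its underside; may be absent
- gear_a_mid (a point): small steel spur gear lying flat: 33 mm across, toothed body 10 mm tall with a narrow hub up to 16 mm; grip it across the toothed body; the point is on its axis, 5 mm above its underside; may be absent
- gear_b_mid (a point): small steel spur gear lying flat: 33 mm across, toothed body 10 mm tall with a narrow hub up to 16 mm; grip it across the toothed body; the point is on its axis, 5 mm above its underside; may be absent
- tape: bystander: roll of masking tape 66 mm across, 19 mm tall; origin under its centre
- bottle: bystander: dropper bottle 38 mm across, 113 mm tall; origin under its centre
- petri: bystander: petri dish 62 mm across, 15 mm tall; origin under its centre

How it is judged:
By the outcome, as a careful person would: the job done as asked, in the order asked, and still so for the second after the job is handed in, with the robot touching nothing.
Of bushing_a, gear_a, bushing_b, gear_b only 3 to 4 are there at a start; the rules pass over those that are not, and their reading is None.
At some moment in a run one of bushing_a, gear_a, bushing_b, gear_b may be knocked a few centimetres aside while the robot is not near it.
It also fails if it takes over 210 s, if anything falls off the work surface, if the arm or the gripper's body presses on something with over 40 N, if the wrist force passes 120 N, or if a joint passes its speed limit or range.

## Working session

There is one attempt and no reset: what is moved stays moved. The work goes in short steps, Python scripts to look and compute and a tool call to move; the robot and the scene stay as the last step left them, time stands still between calls to the robot, and variables do not carry over. Pictures are saved under pics/ and viewed, and the job is handed in when it is done.

Besides the shell and the picture viewer there is one more tool, called after ">>>" by a JSON object that holds its "method" and its "body". servo_tool: Moves the arm, as the interface text tells. Its arguments: {"type":"object","properties":{"series":{"type":"array"},"newtons":{"type":"number"}},"required":["series"]}

```bash
mkdir -p pics; ls; cat > h.py <<'E'
import numpy as np, cv2
from workcell import *
from scipy.spatial.transform import Rotation as R
def snap(n,f):
    s=sense(); im=get_image(n); cv2.imwrite('pics/'+f+'.png',im['color'][:,:,::-1]); 
    np.save('pics/'+f+'.npy',{'s':s,'im':im},allow_pickle=True); return s,im
def load(f):
    d=np.load('pics/'+f+'.npy',allow_pickle=True).item(); return d['s'],d['im']
def cam(s,im):
    K=np.array(im['camera_matrix'],float)
    if 'tool_from_camera' in im:
        T=np.array(im['tool_from_camera'],float); q=s['tcp_rot']; W=np.eye(4); W[:3,:3]=R.from_quat([q[1],q[2],q[3],q[0]]).as_matrix(); W[:3,3]=s['ee_pos']
        M=W@T; Rm=M[:3,:3]; c=M[:3,3]
    else:
        Rw=cv2.Rodrigues(np.array(im['rvec'],float).reshape(3))[0]; t=np.array(im['tvec'],float).reshape(3); Rm=Rw.T; c=-Rm@t
    return K,float(im['k1']),Rm,c
def pix(s,im,u,v,z):
    "pixel to world point at height z"
    K,k,Rm,c=cam(s,im)
    p=cv2.undistortPoints(np.array([[[u,v]]],float),K,np.array([k,0,0,0.])).reshape(2)
    d=Rm@np.array([p[0],p[1],1]); return c+d*(z-c[2])/d[2]
def proj(s,im,P):
    K,k,Rm,c=cam(s,im); P=np.atleast_2d(np.array(P,float)); Q=(P-c)@Rm
    return cv2.projectPoints(Q.reshape(-1,1,3),np.zeros(3),np.zeros(3),K,np.array([k,0,0,0.]))[0].reshape(-1,2)
def st():
    s=sense(); print(s['clock'],np.round(s['ee_pos'],1),np.round(s['tcp_rot'],4),np.round(s['ft_force'],1),round(s['finger_gap'],1))
    q=s['tcp_rot']; print(np.round(R.from_quat([q[1],q[2],q[3],q[0]]).as_matrix(),3).tolist()); return s
E
python3 - <<'E'
from h import *
st()
for n in ['scene','top','wrist']: 
    s,im=snap(n,n+'0')
    print(n,np.round(cam(s,im)[3]))
E
```

```text
pics
0.0 [167.2 523.9 404.1] [-1.000e-04  1.538e-01  9.881e-01 -6.000e-04] [ 0.2 -0.5  0.3] 85.3
[[-0.953, 0.304, -0.0], [0.304, 0.953, -0.001], [0.0, -0.001, -1.0]]
scene [-171. -775.  905.]
top [ 346. -289. 1283.]
wrist [ 97. 546. 374.]
```

View pics/scene0.png

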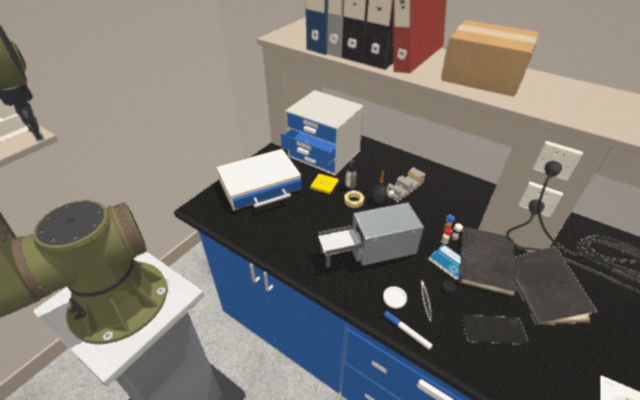

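View pics/top0.png

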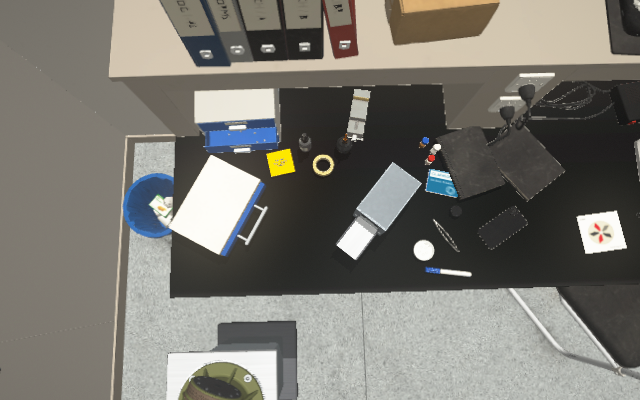

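View pics/wrist0.png

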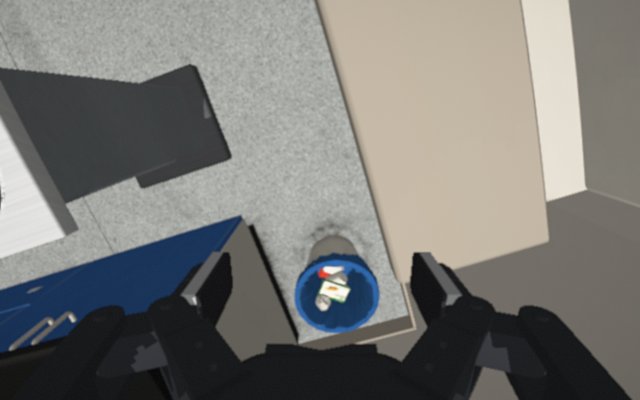

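```bash
python3 - <<'E'
from h import *
s,im=load('top0')
c=im['color'][:,:,::-1]
cv2.imwrite('pics/t1.png',cv2.resize(c[140:270,150:300],None,fx=5,fy=5,interpolation=cv2.INTER_CUBIC)[:600,:])
cv2.imwrite('pics/t2.png',cv2.resize(c[150:270,310:440],None,fx=5,fy=5,interpolation=cv2.INTER_CUBIC))
E
```

```text
(no output)
```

View pics/t1.png

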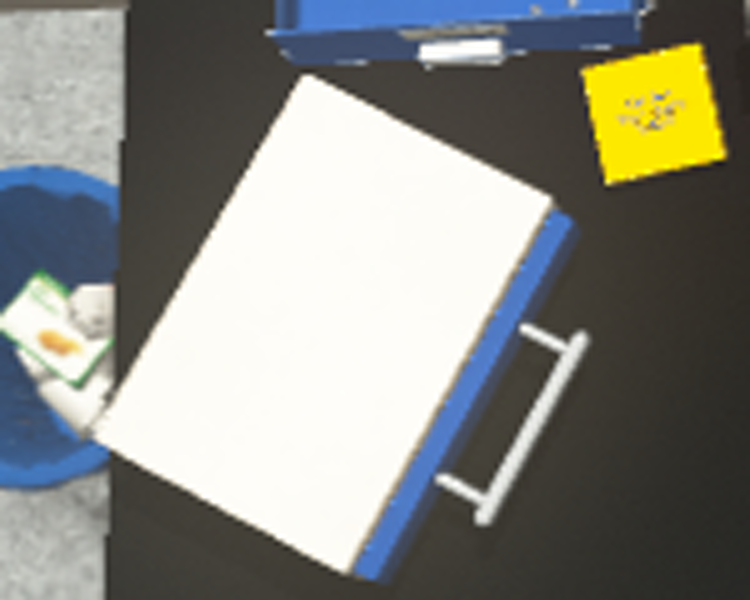

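View pics/t2.png

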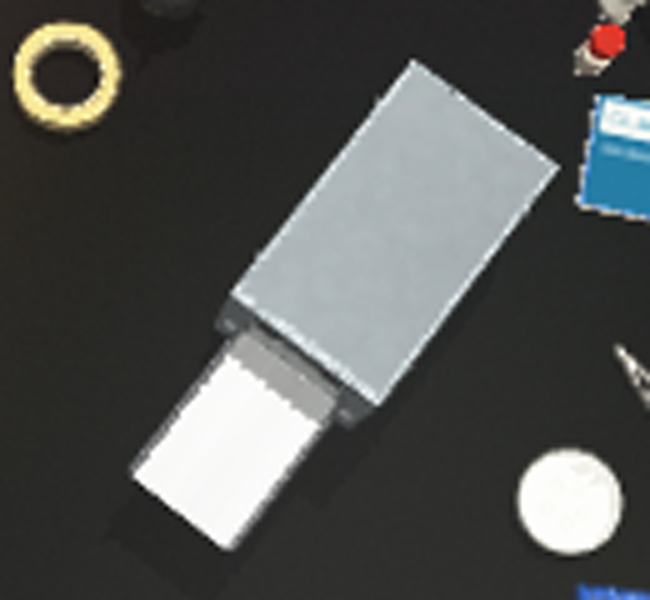

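```bash
cat >> h.py <<'E'
def fit(P,Q):
    "local P (n,2) to world Q: returns xy, theta, residuals"
    P=np.array(P,float);Q=np.array(Q,float)[:,:2]; p=P-P.mean(0);q=Q-Q.mean(0)
    th=np.arctan2((p[:,0]*q[:,1]-p[:,1]*q[:,0]).sum(),(p*q).sum()); r=np.array([[np.cos(th),-np.sin(th)],[np.sin(th),np.cos(th)]])
    t=Q.mean(0)-r@P.mean(0); return t,th,np.round((P@r.T+t)-Q,1)
E
python3 - <<'E'
from h import *
s,im=load('top0')
o=lambda l,ox,oy,z:[pix(s,im,ox+a/5-.4,oy+b/5-.4,z) for a,b in l]
Q=o([(307,73),(552,200),(350,573),(95,435)],150,140,66)
print(np.round(Q))
# front corners = (-77,±125): image right-lower edge; facing away: front dir
# +y of cabinet = z x xdir
print(fit([(92.5,-125),(-77,-125),(-77,125),(92.5,125)],Q)); print(fit([(92.5,125),(-77,125),(-77,-125),(92.5,-125)],Q))
H=o([(585,338),(484,520)],150,140,37); print('handle ends',H,np.mean(H,0))
Q=o([(413,60),(557,167),(378,405),(233,293)],310,150,118)
print(np.round(Q))
print(fit([(175,52),(175,-52),(0,-52),(0,52)],Q))
print('sill',o([(135,475),(230,550)],310,150,70))
print('tape',o([(67,76)],310,150,19),'petri',o([(570,500)],310,150,15))
E
```

```text
[[ 729.   24.   66.]
 [ 646. -124.   66.]
 [ 429.   -7.   66.]
 [ 513.  144.   66.]]
(array([575.56230507,   2.58557257]), np.float64(1.067783889064997), array([[ 0.2, -0.7],
       [ 1.6, -1.1],
       [ 0.3,  2.3],
       [-2.1, -0.4]]))
(array([582.95472083,  16.20886081]), np.float64(-2.062119636983805), array([[ -79.9, -148.4],
       [  83.2,  149.1],
       [  80.4,  150. ],
       [ -83.6, -150.6]]))
handle ends [array([ 567.55922614, -139.80022047,   37.        ]), array([459.8001545 , -79.34233811,  37.        ])] [ 513.67969032 -109.57127929   37.        ]
[[ 676. -510.  118.]
 [ 611. -588.  118.]
 [ 478. -479.  118.]
 [ 543. -401.  118.]]
(array([ 509.56375122, -438.69723581]), np.float64(-0.6920224670516375), array([[ 1.7, -0. ],
       [ 0.5, -2.2],
       [-1.6, -0.1],
       [-0.6,  2.3]]))
sill [array([ 446.93434304, -344.56572244,   70.        ]), array([ 402.69835124, -397.24734113,   70.        ])]
tape [array([ 699.61540091, -313.66656954,   19.        ])] petri [array([ 429.24850327, -607.29100476,   15.        ])]
```

```bash
cat >> h.py <<'E'
CO=np.array([575.6,2.6]);CT=1.068;DO=np.array([509.6,-438.7]);DT=-0.692
def rot(t): return np.array([[np.cos(t),-np.sin(t)],[np.sin(t),np.cos(t)]])
def cabw(x,y): return CO+rot(CT)@np.array([x,y])
def boxw(x,y): return DO+rot(DT)@np.array([x,y])
def incab(p): return rot(CT).T@(np.array(p)[:2]-CO)
def inbox(p): return rot(DT).T@(np.array(p)[:2]-DO)
def yaw(s):
    q=s['tcp_rot']; m=R.from_quat([q[1],q[2],q[3],q[0]]).as_matrix(); return np.arctan2(m[1,0],m[0,0])
def plan(x,y,z,a=None):
    "shift after twisting, in tool axes (mm) and twist"
    s=sense(); a0=yaw(s); 
    if a is None: a=a0
    tw=(a0-a+np.pi)%(2*np.pi)-np.pi
    d=np.array([x,y,z])-s['ee_pos']
    tx=np.array([np.cos(a),np.sin(a)]);ty=np.array([np.sin(a),-np.cos(a)])
    print('t',round(s['clock'],2),'pos',np.round(s['ee_pos'],1),'yaw',round(a0,3),'q6',round(s['joint_positions'][5],2),'gap',round(s['finger_gap'],1),'F',np.round(s['ft_force'],1))
    print('twist first',round(tw,3),'then tool shift mm',np.round([d[:2]@tx,d[:2]@ty,-d[2]],1),'len',round(np.linalg.norm(d)))
E
python3 - <<'E'
from h import *
x,y=cabw(-127,0);print(x,y); plan(x,y,404,CT+np.pi/2)
E
```

```text
514.4015360853432 -108.68228976115853
t 0.15 pos [167.1 524.  404.3] yaw 2.833 q6 -0.07 gap 85.6 F [-0.1 -0.  -0.1]
twist first 0.194 then tool shift mm [-6.092e+02 -3.870e+02  3.000e-01] len 722
```

>>> {"method": "servo_tool", "body": {"series": [[0,0,0,0.097,0.4],[0,0,0,0.097,0.4],[-0.047,-0.03,0,0,0.4],[-0.047,-0.03,0,0,0.4],[-0.047,-0.03,0,0,0.4]]}}

```text
clock: 0.78
ee_pos: [247.8, 375.6, 404.5]
tcp_rot: [-0.0, 0.249, 0.969, -0.0]
ft_force: [0.6, 0.1, 0.3]
finger_gap: 33.9
```

>>> {"method": "servo_tool", "body": {"series": [[-0.047,-0.03,0,0,0.4],[-0.047,-0.03,0,0,0.4],[-0.047,-0.03,0,0,0.4],[-0.047,-0.03,0,0,0.4],[-0.047,-0.03,0,0,0.4]]}}

```text
clock: 1.4
ee_pos: [381.4, 130.7, 404.8]
tcp_rot: [0.0, 0.249, 0.969, 0.0]
ft_force: [0.1, 1.3, -0.7]
finger_gap: 33.8
```

>>> {"method": "servo_tool", "body": {"series": [[-0.047,-0.03,0,0,0.4],[-0.047,-0.03,0,0,0.4],[-0.02,-0.01,0.03,0,0.4],[0,0,0.05,0,0.4],[0,0,0,0,0.4]]}}

```text
clock: 2.02
ee_pos: [446.6, 16.1, 322.3]
tcp_rot: [-0.003, 0.249, 0.968, -0.001]
ft_force: [-0.3, -0.2, 1.0]
finger_gap: 33.9
```

```bash
python3 - <<'E'
from h import *
x,y=cabw(-127,0); plan(x,y,192,CT+np.pi/2)
s,im=snap('wrist','w1')
print(proj(s,im,[[x,y,37],[*cabw(-127,55),37],[*cabw(-127,-55),37]]))
E
```

```text
t 2.02 pos [446.6  16.1 322.3] yaw 2.638 q6 -1.11 gap 33.9 F [-0.3 -0.2  1. ]
twist first -0.0 then tool shift mm [-119.5  -76.6  130.3] len 193
[[244.49207999 313.58901002]
 [239.93116361 263.80134694]
 [248.73238064 357.724429  ]]
```

View pics/w1.png

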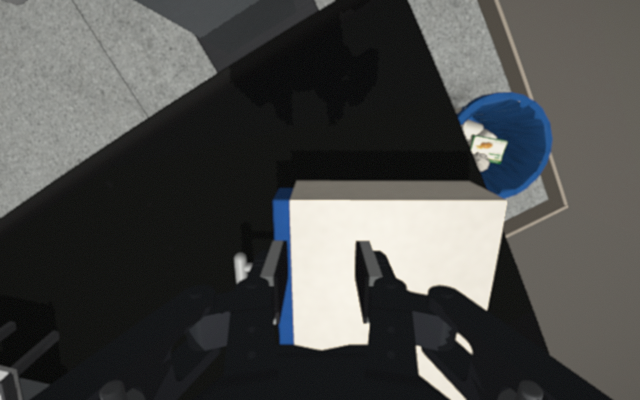

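>>> {"method": "servo_tool", "body": {"series": [[-0.04,-0.026,0,0,0.34],[-0.04,-0.026,0,0,0.34],[-0.04,-0.025,0,0,0.34],[0,0,0.04,0,0.34],[0,0,0,0,0.34]]}}

```text
clock: 2.7
ee_pos: [515.1, -108.9, 284.7]
tcp_rot: [-0.001, 0.249, 0.969, 0.0]
ft_force: [-0.5, 0.6, 0.1]
finger_gap: 29.3
```

```bash
python3 - <<'E'
from h import *
x,y=cabw(-127,0); plan(x,y,192,CT+np.pi/2)
s,im=snap('wrist','w2')
E
```

```text
t 2.7 pos [ 515.1 -108.9  284.7] yaw 2.639 q6 -1.35 gap 29.3 F [-0.5  0.6  0.1]
twist first -0.0 then tool shift mm [ 0.8 -0.1 92.7] len 93
```

View pics/w2.png

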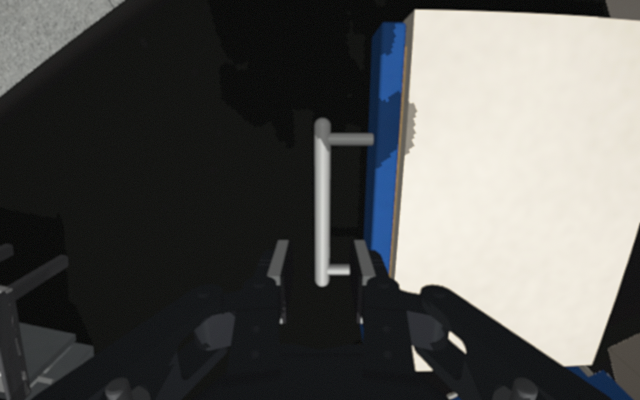

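>>> {"method": "servo_tool", "body": {"series": [[0,0,0.035,0,0.34],[0,0,0.035,0,0.34],[0,0,0.022,0,0.34],[0,0,0,0,0],[0,0,0,0,0]], "newtons": 40}}

```text
clock: 3.38
ee_pos: [515.5, -108.7, 194.2]
tcp_rot: [0.001, 0.248, 0.969, 0.0]
ft_force: [-1.4, 1.7, -6.6]
finger_gap: 9.4
```

>>> {"method": "servo_tool", "body": {"series": [[0,0,0,0,0],[0,0,0,0,0]]}}

```text
clock: 3.62
ee_pos: [515.4, -109.0, 194.1]
tcp_rot: [0.001, 0.249, 0.969, 0.0]
ft_force: [-5.2, 4.4, 7.1]
finger_gap: 9.6
```

>>> {"method": "servo_tool", "body": {"series": [[0,-0.015,0,0,0],[0,-0.03,0,0,0],[0,-0.03,0,0,0],[0,-0.03,0,0,0],[0,-0.025,0,0,0]]}}

```text
clock: 4.25
ee_pos: [452.1, -223.9, 194.1]
tcp_rot: [0.0, 0.249, 0.969, -0.0]
ft_force: [-3.4, 3.8, 6.8]
finger_gap: 9.4
```

>>> {"method": "servo_tool", "body": {"series": [[0,-0.01,0,0,0],[0,-0.004,0,0,0],[0,0,0,0,0]]}}

```text
clock: 4.62
ee_pos: [446.0, -235.1, 194.1]
tcp_rot: [0.0, 0.249, 0.969, 0.0]
ft_force: [-4.9, 8.5, 10.4]
finger_gap: 9.5
```

>>> {"method": "servo_tool", "body": {"series": [[0,0,0,0,0.34],[0,0,0,0,0.34],[0,0,0,0,0.34],[0,0,-0.05,0,0.34],[0,0,-0.06,0,0.34]]}}

```text
clock: 5.25
ee_pos: [445.6, -235.2, 303.4]
tcp_rot: [-0.001, 0.249, 0.969, 0.0]
ft_force: [0.0, -0.6, 0.7]
finger_gap: 28.8
```

>>> {"method": "servo_tool", "body": {"series": [[0,0,-0.06,0,0.5],[-0.06,0,0,0,0.5],[-0.06,0,0,0,0.5],[0,0,0,0,0.5]]}}

```text
clock: 5.75
ee_pos: [553.0, -294.4, 360.3]
tcp_rot: [-0.001, 0.249, 0.969, 0.0]
ft_force: [0.2, 0.6, 0.5]
finger_gap: 42.6
```

```bash
python3 - <<'E'
from h import *
st()
s,im=snap('wrist','w3')
s,im=snap('top','t3');c=im['color'][:,:,::-1]
cv2.imwrite('pics/t3c.png',cv2.resize(c[150:270,190:300],None,fx=5,fy=5,interpolation=cv2.INTER_CUBIC))
E
```

```text
5.75 [ 553.  -294.4  360.3] [-1.100e-03  2.488e-01  9.685e-01  3.000e-04] [0.2 0.6 0.5] 42.6
[[-0.876, 0.482, -0.002], [0.482, 0.876, 0.001], [0.002, -0.0, -1.0]]
```

View pics/w3.png

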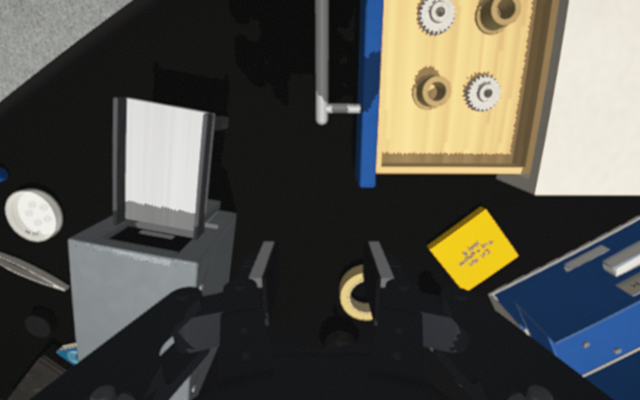

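View pics/t3c.png

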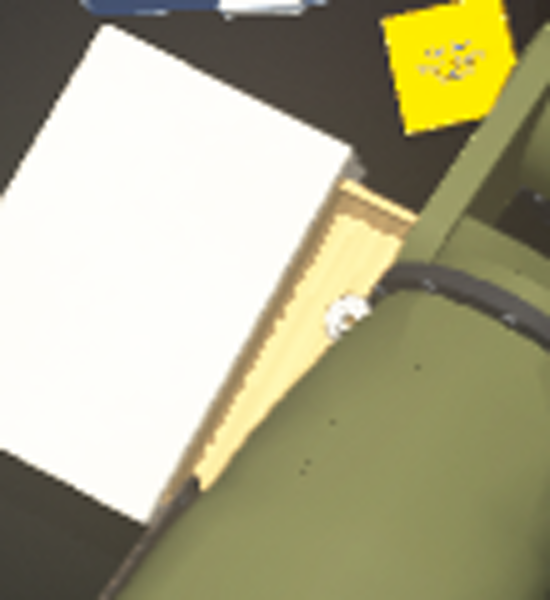

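```bash
cat > m.py <<'E'
from h import *
E
python3 - <<'E'
from h import *
s,im=load('w3')
for n,u,v,z in [('g1',437,13,36),('g2',485,92,36),('b1',434,91,46),('b2',502,11,46)]:
    p=pix(s,im,u,v,z); print(n,np.round(p,1),np.round(incab(p),1))
# drawer features
print('handle end',incab(pix(s,im,322,118,37)))
print('wall corner inner', incab(pix(s,im,377,153,44)))
print('roof front edge', incab(pix(s,im,537,192,66)))
print('sill front rail tops', inbox(pix(s,im,116,98,83)),inbox(pix(s,im,211,108,83)))
print('box roof corners', inbox(pix(s,im,68,240,118)),inbox(pix(s,im,198,260,118)))
E
```

```text
g1 [ 466.5 -132.8   36. ] [-171.2   30.4]
g2 [ 547.8 -119.5   36. ] [-120.4  -34.5]
b1 [ 523.4 -164.6   46. ] [-171.7  -34.8]
b2 [491.2 -87.   46. ] [-119.2   30.8]
handle end [-270.5493406  -58.8505036]
wall corner inner [-219.21822241  -90.25200565]
roof front edge [ -74.19386118 -121.72463239]
sill front rail tops [-109.5153023   -35.06640365] [-115.10577778   40.42222413]
box roof corners [  1.16240904 -51.08031652] [-2.44097647 52.25772268]
```

```bash
python3 - <<'E'
from h import *
s,im=load('w3')
plan(500,-180,360)
x,y=cabw(-172,-35); plan(x,y,360,CT)
E
```

```text
t 5.85 pos [ 550.9 -293.1  361.7] yaw 2.639 q6 -1.62 gap 42.7 F [-0.3 -0.4 -0.9]
twist first 0.0 then tool shift mm [99.1 74.6  1.7] len 124
t 5.85 pos [ 550.9 -293.1  361.7] yaw 2.639 q6 -1.62 gap 42.7 F [-0.3 -0.4 -0.9]
twist first 1.571 then tool shift mm [ 99.  -85.9   1.7] len 131
```

>>> {"method": "servo_tool", "body": {"series": [[0.043,0.04,0,0,0.6],[0.043,0.04,0,0,0.6],[0,0,0,0.18,0.6],[0,0,0,0.18,0.6],[0,0,0,0.18,0.6]]}}

```text
clock: 6.48
ee_pos: [513.1, -181.0, 363.6]
tcp_rot: [0.001, 0.501, 0.866, 0.0]
ft_force: [0.7, -0.7, -0.5]
finger_gap: 51.1
```

>>> {"method": "servo_tool", "body": {"series": [[0,0,0,0.18,0.6],[0,0,0,0.18,0.6],[0,0,0,0.18,0.6],[0,0,0,0.18,0.6],[0,0,0,0.18,0.6]]}}

```text
clock: 7.1
ee_pos: [513.1, -181.1, 363.5]
tcp_rot: [0.0, 0.827, 0.562, 0.0]
ft_force: [-0.5, 0.8, -0.5]
finger_gap: 51.3
```

>>> {"method": "servo_tool", "body": {"series": [[0,0,0,0.13,0.6],[0,0,0,0,0.6]]}}

```text
clock: 7.35
ee_pos: [513.3, -181.2, 363.4]
tcp_rot: [0.0, 0.86, 0.51, 0.0]
ft_force: [0.0, -0.5, -0.5]
finger_gap: 51.0
```

```bash
python3 - <<'E'
from h import *
s,im=snap('wrist','w4')
x,y=cabw(-172,-35); plan(x,y,199,CT)
E
```

```text
t 7.4 pos [ 513.4 -181.3  363.3] yaw 1.072 q6 0.09 gap 51.1 F [0.7 0.4 0.5]
twist first 0.004 then tool shift mm [ 19.1   0.9 164.3] len 165
```

View pics/w4.png

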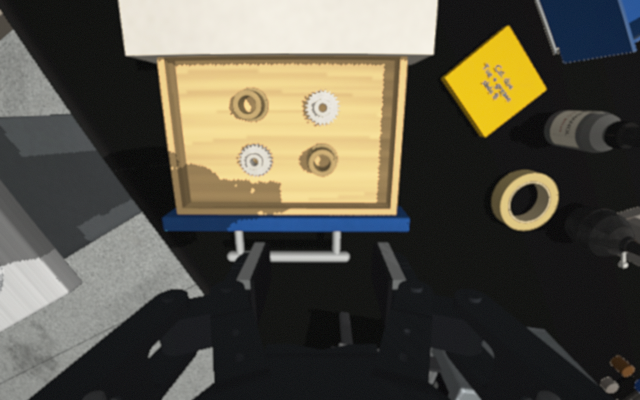

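```bash
python3 - <<'E'
from h import *
s,im=load('w4')
c=im['color'][:,:,::-1]
cv2.imwrite('pics/w4c.png',cv2.resize(c[70:220,200:380],None,fx=4,fy=4,interpolation=cv2.INTER_CUBIC))
for n,u,v,z in [('g1',256,158,37),('g2',322,107,37),('b1',322,156,46),('b2',249,102,46)]:
    p=pix(s,im,u,v,z); print(n,np.round(p,1),np.round(incab(p),1))
E
```

```text
g1 [ 470.2 -128.8   37. ] [-165.9   29. ]
g2 [ 549.2 -117.9   37. ] [-118.3  -34.9]
b1 [ 528.  -156.7   46. ] [-162.5  -35. ]
b2 [493.9 -82.4  46. ] [-113.8   30.6]
```

View pics/w4c.png

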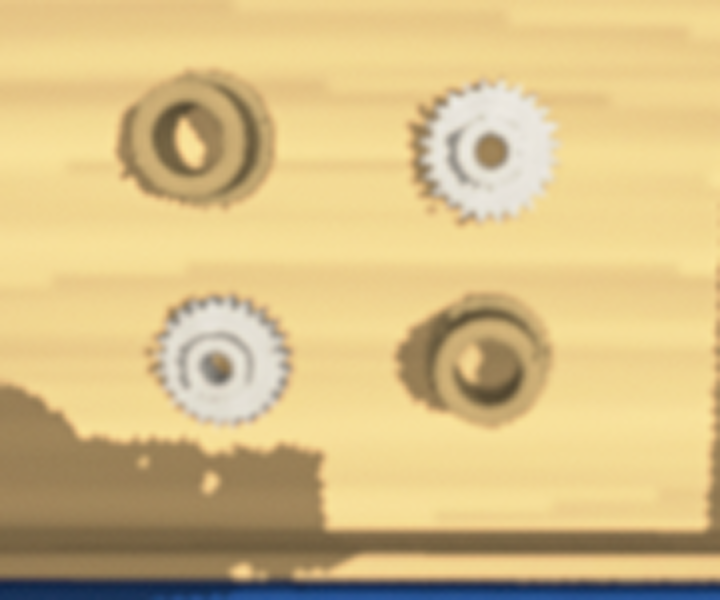

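```bash
python3 - <<'E'
from h import *
s,im=load('w4')
for n,u,v,z in [('g1',253.9,161.6,38),('g2',322.1,107.1,38),('b1',321.6,162.1,46),('b2',246.6,104.6,46)]:
    p=pix(s,im,u,v,z); print(n,np.round(p,1),np.round(incab(p),1))
plan(*pix(s,im,321.6,162.1,46)[:2],199,CT)
E
```

```text
g1 [ 466.8 -130.7   38. ] [-169.3   31.1]
g2 [ 549.3 -118.    38. ] [-118.3  -35. ]
b1 [ 524.9 -161.6   46. ] [-168.3  -34.7]
b2 [490.8 -83.2  46. ] [-116.    32.9]
t 7.4 pos [ 513.4 -181.3  363.3] yaw 1.072 q6 0.09 gap 51.1 F [0.7 0.4 0.5]
twist first 0.004 then tool shift mm [ 22.8   0.5 164.3] len 166
```

>>> {"method": "servo_tool", "body": {"series": [[0.0215,0,0,0,0.58],[0,0,0.06,0,0.58],[0,0,0.05,0,0.58],[0,0,0,0,0.58]]}}

```text
clock: 7.9
ee_pos: [523.6, -162.3, 250.3]
tcp_rot: [-0.002, 0.86, 0.51, -0.002]
ft_force: [-0.4, -0.1, 0.6]
finger_gap: 49.2
```

```bash
python3 - <<'E'
from h import *
s,im=snap('wrist','w5')
x,y=cabw(-169.5,-34.7); plan(x,y,199,CT)
E
```

```text
t 7.95 pos [ 524.4 -162.7  253. ] yaw 1.071 q6 0.13 gap 49.7 F [ 0.6 -1.1  1.7]
twist first 0.003 then tool shift mm [-0. -0. 54.] len 54
```

View pics/w5.png

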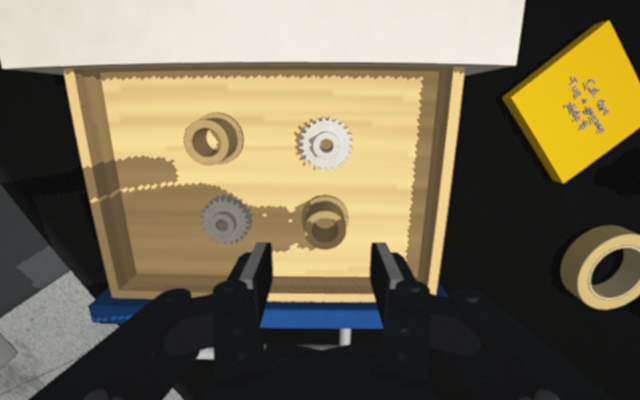

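>>> {"method": "servo_tool", "body": {"series": [[0,0,0.03,0,0.58],[0,0,0.023,0,0.58],[0,0,0,0,0.58],[0,0,0,0,0],[0,0,0,0,0]], "newtons": 40}}

```text
clock: 8.57
ee_pos: [525.0, -162.9, 202.0]
tcp_rot: [0.001, 0.86, 0.509, 0.001]
ft_force: [-1.1, 0.8, 8.4]
finger_gap: 23.8
```

>>> {"method": "servo_tool", "body": {"series": [[0,0,0,0,0],[0,0,0,0,0],[0,0,-0.05,0,0],[0,0,-0.06,0,0],[0,0,0,0,0]]}}

```text
clock: 9.2
ee_pos: [525.0, -162.9, 315.6]
tcp_rot: [0.004, 0.86, 0.509, 0.003]
ft_force: [-0.2, -0.4, -1.3]
finger_gap: 24.0
```

```bash
python3 - <<'E'
from h import *
s,im=snap('wrist','w6')
x,y=boxw(-62,0); plan(x,y,310,DT+np.pi/2)
E
```

```text
t 9.25 pos [ 524.6 -162.7  312.7] yaw 1.069 q6 0.13 gap 24.4 F [ 0.4 -0.   0.1]
twist first 0.19 then tool shift mm [-222.   102.6    2.7] len 245
```

View pics/w6.png

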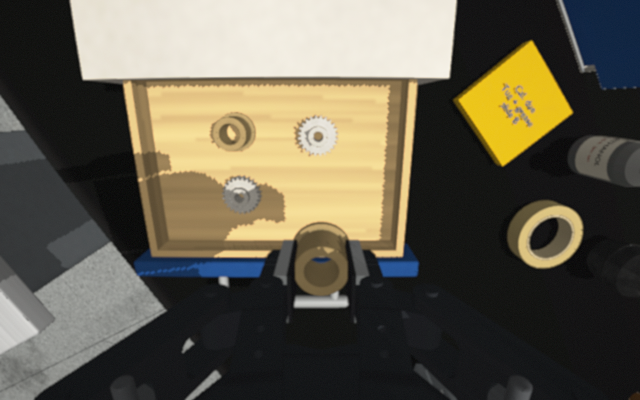

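>>> {"method": "servo_tool", "body": {"series": [[0,0,0,0.095,0],[0,0,0,0.095,0],[-0.044,0.02,0,0,0],[-0.044,0.02,0,0,0],[-0.044,0.021,0,0,0]]}}

```text
clock: 9.88
ee_pos: [486.6, -304.5, 309.0]
tcp_rot: [-0.001, 0.905, 0.426, -0.0]
ft_force: [1.1, 0.1, -0.7]
finger_gap: 24.1
```

>>> {"method": "servo_tool", "body": {"series": [[-0.044,0.021,0,0,0],[-0.046,0.021,0,0,0],[0,0,0,0,0]]}}

```text
clock: 10.25
ee_pos: [460.7, -401.9, 308.5]
tcp_rot: [-0.001, 0.906, 0.424, -0.0]
ft_force: [-0.1, 1.0, -0.8]
finger_gap: 24.1
```

```bash
python3 - <<'E'
from h import *
s,im=snap('wrist','w7')
x,y=boxw(-62,0); plan(x,y,251,DT+np.pi/2)
E
```

```text
t 10.3 pos [ 461.4 -400.3  308.6] yaw 0.877 q6 -0.08 gap 23.7 F [ 0.3 -0.4 -1.2]
twist first -0.002 then tool shift mm [ 1.2 -0.4 57.6] len 58
```

View pics/w7.png

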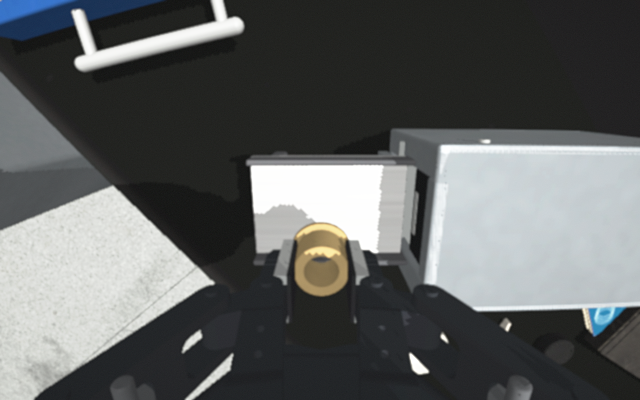

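```bash
python3 - <<'E'
from h import *
s,im=load('w7')
P=lambda x,y,z:[*boxw(x,y),z]
print(np.round(proj(s,im,[P(-110,34,70),P(-110,-34,70),P(-110,34,83),P(-2,34,83),P(0,52,118),P(0,-52,118),P(-110,-34,83)])))
E
```

```text
[[250. 162.]
 [257. 252.]
 [246. 166.]
 [413. 165.]
 [439. 144.]
 [420. 313.]
 [253. 260.]]
```

>>> {"method": "servo_tool", "body": {"series": [[0.001,0,0.03,0,0],[0,0,0.02,0,0],[0,0,0.006,0,0],[0,0,0,0,0]]}}

```text
clock: 10.8
ee_pos: [463.1, -398.0, 253.8]
tcp_rot: [-0.0, 0.905, 0.426, -0.0]
ft_force: [-0.3, 0.8, -0.2]
finger_gap: 24.1
```

>>> {"method": "servo_tool", "body": {"series": [[0,0,0.002,0,0],[0,0,0.001,0,0],[0,0,0,0,0]]}}

```text
clock: 11.18
ee_pos: [462.8, -398.6, 250.9]
tcp_rot: [0.0, 0.905, 0.425, 0.0]
ft_force: [-0.6, -0.2, 0.1]
finger_gap: 24.3
```

>>> {"method": "servo_tool", "body": {"series": [[0,0,0.001,0,0],[0,0,0,0,0.55],[0,0,0,0,0.55],[0,0,0,0,0.55],[0,0,-0.06,0,0.55]]}}

```text
clock: 11.8
ee_pos: [462.3, -398.2, 306.2]
tcp_rot: [-0.004, 0.905, 0.425, -0.002]
ft_force: [-0.2, -0.9, 0.9]
finger_gap: 47.2
```

```bash
python3 - <<'E'
from h import *
s,im=snap('wrist','w8')
x,y=boxw(-100,0); plan(x,y,310,DT)
plan(x,y,310,DT+np.pi/2)
E
```

```text
t 11.85 pos [ 463.3 -399.1  317.8] yaw 0.879 q6 -0.08 gap 46.8 F [ 0.7 -1.3  9.9]
twist first 1.571 then tool shift mm [-39.    1.    7.8] len 40
t 11.85 pos [ 463.3 -399.1  317.8] yaw 0.879 q6 -0.08 gap 46.8 F [ 0.7 -1.3  9.9]
twist first 0.0 then tool shift mm [ -1.  -39.    7.8] len 40
```

View pics/w8.png

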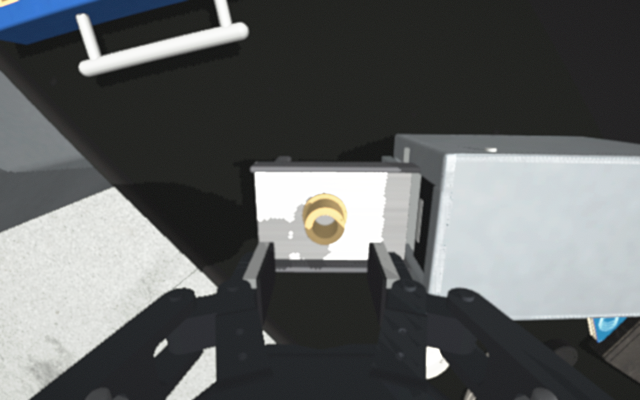

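>>> {"method": "servo_tool", "body": {"series": [[-0.001,-0.04,0,0,0],[0,0,0,-0.18,0],[0,0,0,-0.18,0],[0,0,0,-0.18,0],[0,0,0,-0.18,0]]}}

```text
clock: 12.48
ee_pos: [431.3, -373.8, 309.8]
tcp_rot: [0.0, 0.695, 0.719, 0.0]
ft_force: [0.4, 0.8, 0.6]
finger_gap: 0.0
```

>>> {"method": "servo_tool", "body": {"series": [[0,0,0,-0.18,0],[0,0,0,-0.18,0],[0,0,0,-0.18,0],[0,0,0,-0.18,0],[0,0,0,-0.13,0]]}}

```text
clock: 13.1
ee_pos: [431.3, -373.8, 309.8]
tcp_rot: [0.0, 0.337, 0.941, -0.0]
ft_force: [-0.3, -0.1, -0.3]
finger_gap: 0.1
```

```bash
python3 - <<'E'
from h import *
s,im=snap('wrist','w9')
x,y=boxw(-100,0); plan(x,y,248,DT+np.pi)
E
```

```text
t 13.15 pos [ 431.3 -373.9  309.8] yaw 2.459 q6 -1.67 gap 0.4 F [-0.1 -0.3  0.1]
twist first 0.01 then tool shift mm [-1.6  0.  61.8] len 62
```

View pics/w9.png

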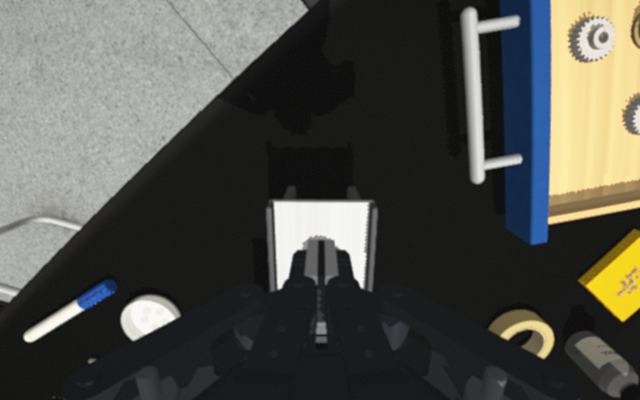

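>>> {"method": "servo_tool", "body": {"series": [[0,0,0.04,0.01,0],[0,0,0.021,0,0],[0,0,0,0,0],[-0.01,0,0,0,0],[-0.01,0,0,0,0]]}}

```text
clock: 13.78
ee_pos: [447.4, -387.4, 250.0]
tcp_rot: [0.001, 0.344, 0.939, -0.0]
ft_force: [-0.3, 0.8, 1.2]
finger_gap: 0.2
```

>>> {"method": "servo_tool", "body": {"series": [[-0.012,0,0,0,0],[-0.012,0,0,0,0],[-0.012,0,0,0,0],[-0.012,0,0,0,0],[0,0,0,0,0]]}}

```text
clock: 14.4
ee_pos: [483.8, -418.3, 249.1]
tcp_rot: [0.001, 0.344, 0.939, -0.0]
ft_force: [0.6, 0.3, -0.0]
finger_gap: 0.2
```

```bash
python3 - <<'E'
from h import *
s,im=snap('wrist','w10')
print(inbox(s['ee_pos']))
x,y=boxw(-13,0); plan(x,y,248,DT+np.pi)
s,im=snap('scene','s10');c=im['color'][:,:,::-1]
cv2.imwrite('pics/s10c.png',cv2.resize(c[170:300,290:450],None,fx=4,fy=4,interpolation=cv2.INTER_CUBIC))
E
```

```text
[-32.93494835  -0.73906668]
t 14.45 pos [ 483.4 -418.   248.9] yaw 2.439 q6 -1.64 gap -0.1 F [ 0.6  0.4 -0.7]
twist first -0.011 then tool shift mm [-20.4   0.7   0.9] len 20
```

View pics/s10c.png

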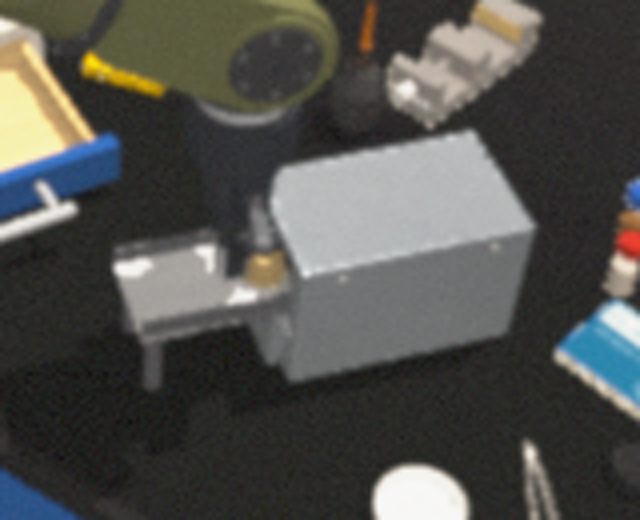

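View pics/w10.png

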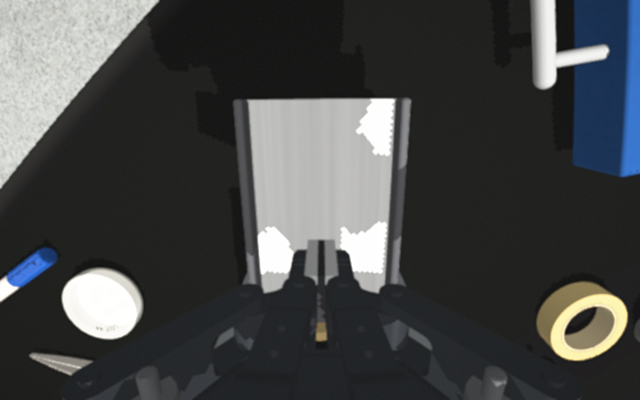

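>>> {"method": "servo_tool", "body": {"series": [[-0.006,0,0,-0.01,0],[-0.006,0,0,0,0],[-0.006,0,0,0,0],[0,0,0,0,0]]}}

```text
clock: 15.0
ee_pos: [497.3, -429.6, 248.6]
tcp_rot: [0.0, 0.34, 0.941, -0.0]
ft_force: [-0.7, 0.6, 0.5]
finger_gap: -0.2
```

```bash
python3 - <<'E'
from h import *
s,im=snap('scene','s11');c=im['color'][:,:,::-1]
print(inbox(s['ee_pos']),s['ft_force'])
cv2.imwrite('pics/s11c.png',cv2.resize(c[170:300,290:450],None,fx=4,fy=4,interpolation=cv2.INTER_CUBIC))
E
```

```text
[-15.29926501  -0.81843359] [-0.74803838  0.60571475  0.54248923]
```

View pics/s11c.png

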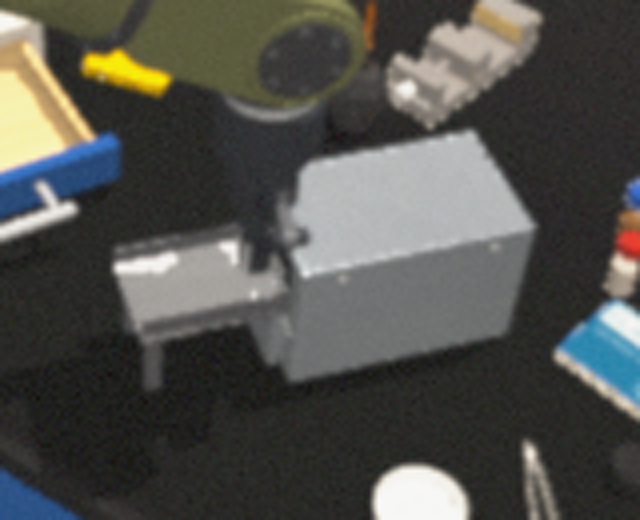

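>>> {"method": "servo_tool", "body": {"series": [[-0.003,0,0,0,0],[0,0,0,0,0],[0.05,0,0,0,0],[0,0,-0.06,0,0],[0,0,0,0,0]]}}

```text
clock: 15.68
ee_pos: [461.1, -399.5, 313.6]
tcp_rot: [0.004, 0.339, 0.941, -0.002]
ft_force: [0.3, -0.0, 0.2]
finger_gap: 0.2
```

```bash
python3 - <<'E'
from h import *
s,im=snap('scene','s12');c=im['color'][:,:,::-1]
cv2.imwrite('pics/s12c.png',cv2.resize(c[170:300,290:450],None,fx=4,fy=4,interpolation=cv2.INTER_CUBIC))
s,im=snap('wrist','w12')
x,y=cabw(-119.3,-34.9); plan(x,y,310,CT)
E
```

```text
t 15.78 pos [ 461.  -399.4  309.5] yaw 2.449 q6 -1.65 gap -0.5 F [ 0.4  0.7 -0.1]
twist first 1.381 then tool shift mm [288.2 -58.4  -0.5] len 294
```

View pics/s12c.png

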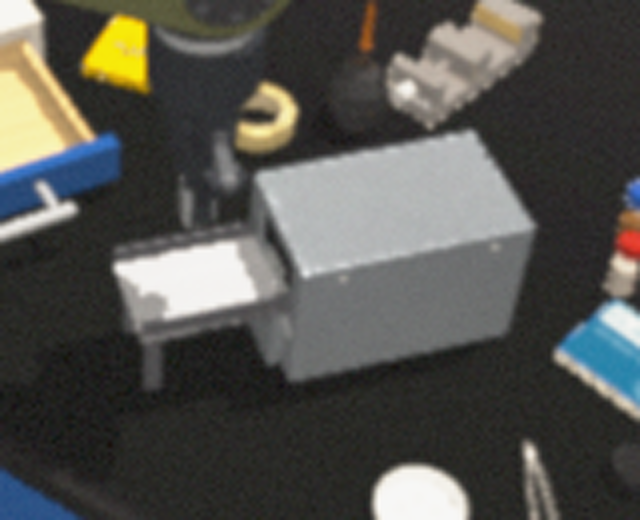

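View pics/w12.png

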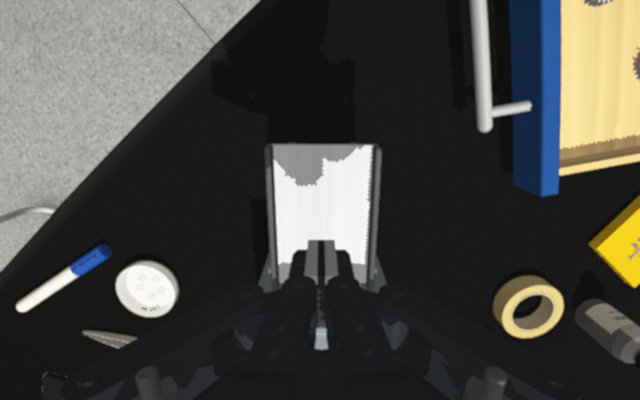

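>>> {"method": "servo_tool", "body": {"series": [[0.025,0.05,-0.01,0.1,0.6],[0.03,0.047,-0.01,0,0.6],[0.03,0.047,-0.01,0,0.6],[0.03,0.047,-0.01,0,0.6],[0,0,0,0.18,0.6]]}}

```text
clock: 16.4
ee_pos: [511.7, -178.8, 348.6]
tcp_rot: [-0.0, 0.467, 0.884, 0.0]
ft_force: [-1.6, -0.7, 0.2]
finger_gap: 51.0
```

>>> {"method": "servo_tool", "body": {"series": [[0,0,0,0.18,0.6],[0,0,0,0.18,0.6],[0,0,0,0.18,0.6],[0,0,0,0.18,0.6],[0,0,0,0.18,0.6]]}}

```text
clock: 17.02
ee_pos: [511.0, -181.9, 347.5]
tcp_rot: [-0.001, 0.807, 0.59, -0.0]
ft_force: [-0.7, -0.5, 0.7]
finger_gap: 51.3
```

>>> {"method": "servo_tool", "body": {"series": [[0,0,0,0.18,0.6],[0,0,0,0.02,0.6],[0,0,0,0,0.6]]}}

```text
clock: 17.4
ee_pos: [510.9, -181.8, 348.2]
tcp_rot: [-0.0, 0.86, 0.511, -0.0]
ft_force: [0.2, 0.6, -0.8]
finger_gap: 51.9
```

```bash
cat >> h.py <<'E'
def crop(f,cx0,cy0,w,h,k):
    s,im=load(f); c=im['color'][:,:,::-1]; cv2.imwrite('pics/'+f+'c.png',cv2.resize(c[cy0:cy0+h,cx0:cx0+w],None,fx=k,fy=k,interpolation=cv2.INTER_CUBIC))
E
python3 - <<'E'
from h import *
s,im=snap('wrist','w13')
crop('w13',130,40,300,220,2.5)
x,y=cabw(-119.3,-34.9); plan(x,y,310,CT)
E
```

```text
t 17.45 pos [ 510.9 -181.8  348.3] yaw 1.072 q6 0.09 gap 51.3 F [0.2 0.6 0. ]
twist first 0.004 then tool shift mm [73.5  2.7 38.3] len 83
```

View pics/w13c.png

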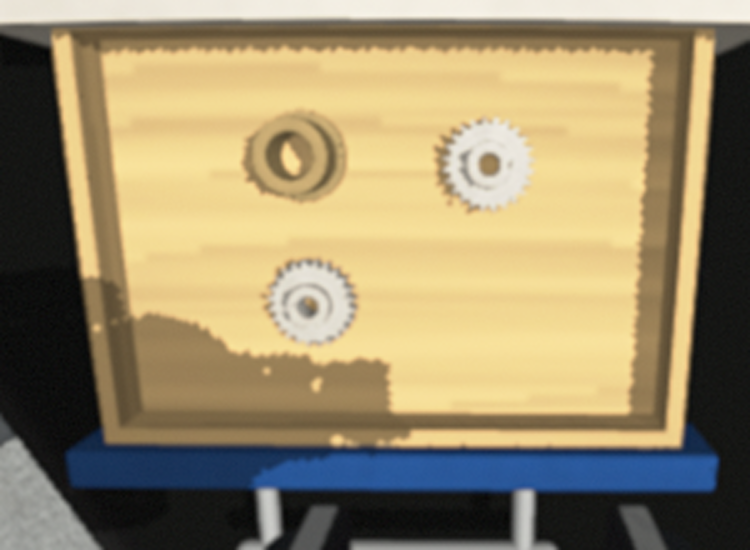

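```bash
python3 - <<'E'
from h import *
s,im=load('w13')
for n,u,v,z in [('g1',308,306,38),('g2',488,163,38),('b2',288,157,46)]:
    p=pix(s,im,130+u/2.5-.3,40+v/2.5-.3,z); print(n,np.round(p,1),np.round(incab(p),1)); plan(*p[:2],197,CT)
E
```

```text
g1 [ 467.  -130.5   38. ] [-168.9   31.1]
t 17.45 pos [ 510.9 -181.8  348.3] yaw 1.072 q6 0.09 gap 51.3 F [0.2 0.6 0. ]
twist first 0.004 then tool shift mm [ 23.8 -63.3 151.3] len 166
g2 [ 549.2 -117.7   38. ] [-118.1  -34.9]
t 17.45 pos [ 510.9 -181.8  348.3] yaw 1.072 q6 0.09 gap 51.3 F [0.2 0.6 0. ]
twist first 0.004 then tool shift mm [ 74.6   2.7 151.3] len 169
b2 [490.4 -83.2  46. ] [-116.3   33.3]
t 17.45 pos [ 510.9 -181.8  348.3] yaw 1.072 q6 0.09 gap 51.3 F [0.2 0.6 0. ]
twist first 0.004 then tool shift mm [ 76.5 -65.4 151.3] len 182
```

>>> {"method": "servo_tool", "body": {"series": [[0.037,0.0015,0,0.004,0.6],[0.037,0.0012,0.03,0,0.6],[0,0,0.055,0,0.6],[0,0,0.045,0,0.6],[0,0,0.022,0,0.6]]}}

```text
clock: 18.08
ee_pos: [548.4, -118.0, 194.0]
tcp_rot: [-0.001, 0.861, 0.509, -0.001]
ft_force: [0.3, -0.3, 0.1]
finger_gap: 51.1
```

```bash
python3 - <<'E'
from h import *
s,im=snap('wrist','w14')
x,y=cabw(-118.8,-34.9); plan(x,y,195,CT)
E
```

```text
t 18.12 pos [ 548.3 -118.1  192.7] yaw 1.067 q6 0.23 gap 51.3 F [-0.5  0.7 -2.6]
twist first -0.001 then tool shift mm [ 0.1  0.7 -2.3] len 2
```

View pics/w14.png

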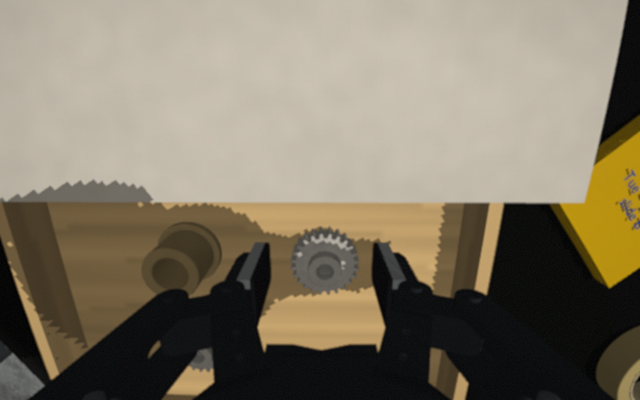

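>>> {"method": "servo_tool", "body": {"series": [[0,0.0007,-0.002,0,0.6],[0,0,0,0,0.6],[0,0,0,0,0],[0,0,0,0,0],[0,0,0,0,0]]}}

```text
clock: 18.75
ee_pos: [549.7, -118.7, 199.9]
tcp_rot: [0.001, 0.862, 0.508, 0.001]
ft_force: [-3.2, 0.9, 7.7]
finger_gap: 29.7
```

>>> {"method": "servo_tool", "body": {"series": [[0,0,0,0,0],[0,0,0,0,0]]}}

```text
clock: 19.0
ee_pos: [549.7, -118.7, 199.9]
tcp_rot: [0.001, 0.862, 0.508, 0.001]
ft_force: [-2.3, 0.1, 7.1]
finger_gap: 30.0
```

>>> {"method": "servo_tool", "body": {"series": [[0,0,-0.05,0,0],[0,0,-0.06,0,0],[0,0,0,0.095,0],[0,0,0,0.095,0],[0,0,0,0,0]]}}

```text
clock: 19.62
ee_pos: [549.4, -118.6, 309.1]
tcp_rot: [0.0, 0.906, 0.424, 0.0]
ft_force: [-0.1, 0.4, -0.0]
finger_gap: 30.2
```

```bash
python3 - <<'E'
from h import *
s,im=snap('wrist','w15')
x,y=boxw(-62,0); plan(x,y,305,DT+np.pi/2)
E
```

```text
t 19.68 pos [ 549.5 -118.6  308.9] yaw 0.877 q6 0.42 gap 30.6 F [-1.   0.1 -1.2]
twist first -0.002 then tool shift mm [-271.9  111.5    3.9] len 294
```

View pics/w15.png

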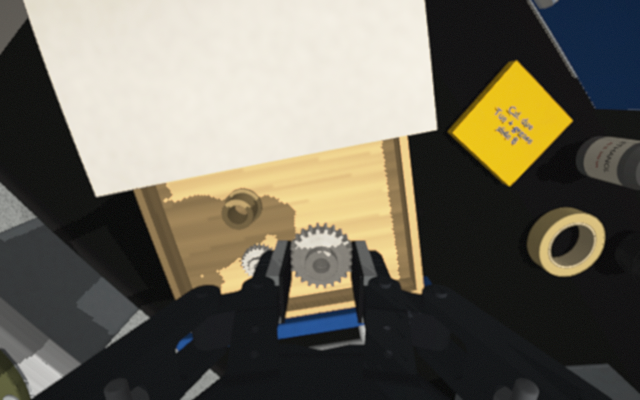

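>>> {"method": "servo_tool", "body": {"series": [[-0.054,0.022,0,0,0],[-0.054,0.022,0,0,0],[-0.054,0.022,0,0,0],[-0.054,0.022,0,0,0],[-0.054,0.022,0,0,0]]}}

```text
clock: 20.3
ee_pos: [460.0, -398.1, 308.8]
tcp_rot: [0.0, 0.905, 0.425, 0.0]
ft_force: [1.6, -0.8, 0.4]
finger_gap: 30.1
```

>>> {"method": "servo_tool", "body": {"series": [[-0.001,0.001,0,0,0],[0,0,0.03,0,0],[0,0,0.02,0,0],[0,0,0,0,0]]}}

```text
clock: 20.8
ee_pos: [461.1, -397.0, 257.4]
tcp_rot: [-0.001, 0.905, 0.425, -0.0]
ft_force: [-0.0, 1.0, 0.1]
finger_gap: 30.1
```

```bash
python3 - <<'E'
from h import *
s,im=snap('wrist','w16')
x,y=boxw(-62,0); plan(x,y,248.5,DT+np.pi/2)
E
```

```text
t 20.85 pos [ 461.3 -397.3  258.7] yaw 0.877 q6 -0.08 gap 30.1 F [0.  0.2 0.9]
twist first -0.002 then tool shift mm [-1.1  1.6 10.2] len 10
```

View pics/w16.png

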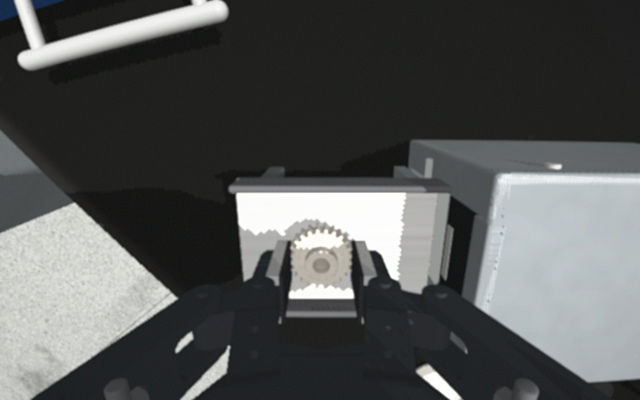

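>>> {"method": "servo_tool", "body": {"series": [[-0.001,0.001,0.006,0,0],[0,0,0.003,0,0],[0,0,0.001,0,0],[0,0,0,0,0]]}}

```text
clock: 21.35
ee_pos: [461.1, -399.2, 248.8]
tcp_rot: [0.0, 0.906, 0.424, 0.0]
ft_force: [0.6, -0.6, -0.1]
finger_gap: 29.8
```

>>> {"method": "servo_tool", "body": {"series": [[0,0,0.001,0,0],[0,0,0,0,0.55],[0,0,0,0,0.55],[0,0,0,0,0.55],[0,0,-0.06,0,0.55]]}}

```text
clock: 21.98
ee_pos: [460.7, -398.8, 304.2]
tcp_rot: [-0.004, 0.906, 0.424, -0.002]
ft_force: [0.4, -0.5, 0.5]
finger_gap: 47.2
```

```bash
python3 - <<'E'
from h import *
s,im=snap('wrist','w17')
x,y=boxw(-102,0); plan(x,y,308,DT+np.pi/2)
E
```

```text
t 22.02 pos [ 461.7 -399.7  315.8] yaw 0.875 q6 -0.08 gap 46.8 F [ 0.8 -1.6  9.2]
twist first -0.004 then tool shift mm [  0.5 -40.2   7.8] len 41
```

View pics/w17.png

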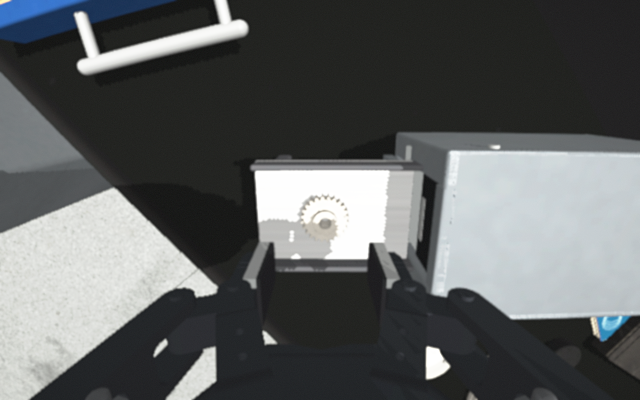

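>>> {"method": "servo_tool", "body": {"series": [[0,-0.04,0,0,0],[0,0,0,-0.18,0],[0,0,0,-0.18,0],[0,0,0,-0.18,0],[0,0,0,-0.18,0]]}}

```text
clock: 22.65
ee_pos: [430.4, -373.5, 307.8]
tcp_rot: [0.0, 0.696, 0.718, 0.0]
ft_force: [-1.1, 1.1, 0.1]
finger_gap: 0.0
```

>>> {"method": "servo_tool", "body": {"series": [[0,0,0,-0.18,0],[0,0,0,-0.18,0],[0,0,0,-0.18,0],[0,0,0,-0.18,0],[0,0,0,-0.135,0]]}}

```text
clock: 23.28
ee_pos: [430.4, -373.5, 307.8]
tcp_rot: [0.0, 0.337, 0.942, -0.0]
ft_force: [0.1, 0.0, -0.2]
finger_gap: -0.1
```

```bash
python3 - <<'E'
from h import *
x,y=boxw(-102,0); plan(x,y,247,DT+np.pi)
E
```

```text
t 23.27 pos [ 430.4 -373.5  307.8] yaw 2.455 q6 -1.66 gap -0.1 F [ 0.1  0.  -0.2]
twist first 0.005 then tool shift mm [-0.5  0.4 60.8] len 61
```

>>> {"method": "servo_tool", "body": {"series": [[0,0,0.04,0.005,0],[0,0,0.02,0,0],[0,0,0,0,0],[-0.01,0,0,0,0],[-0.01,0,0,0,0]]}}

```text
clock: 23.9
ee_pos: [446.5, -387.0, 249.0]
tcp_rot: [0.001, 0.341, 0.94, -0.0]
ft_force: [-0.7, 0.1, 0.8]
finger_gap: 0.3
```

>>> {"method": "servo_tool", "body": {"series": [[-0.012,0,0,0,0],[-0.012,0,0,0,0],[-0.012,0,0,0,0],[-0.012,0,0,0,0],[-0.006,0,0,0,0]]}}

```text
clock: 24.52
ee_pos: [487.8, -421.5, 248.2]
tcp_rot: [0.0, 0.341, 0.94, -0.0]
ft_force: [-0.6, 0.4, 0.5]
finger_gap: 0.1
```

>>> {"method": "servo_tool", "body": {"series": [[-0.006,0,0,0,0],[-0.006,0,0,0,0],[-0.003,0,0,0,0],[0,0,0,0,0]]}}

```text
clock: 25.02
ee_pos: [498.7, -430.7, 247.5]
tcp_rot: [-0.0, 0.341, 0.94, 0.0]
ft_force: [-0.5, -0.1, -0.9]
finger_gap: 0.2
```

```bash
python3 - <<'E'
from h import *
s,im=snap('scene','s18')
print(inbox(s['ee_pos']),s['ft_force'])
crop('s18',290,170,160,130,4)
E
```

```text
[-13.5396505   -0.78377835] [-0.52526726 -0.06594294 -0.87706754]
```

View pics/s18c.png

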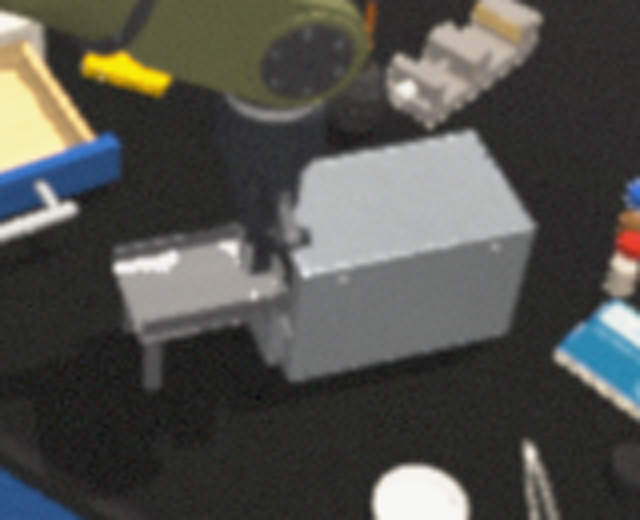

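>>> {"method": "servo_tool", "body": {"series": [[0,0,0,0,0],[0.05,0,0,0,0],[0,0,-0.06,0,0],[0,0,0,0,0]]}}

```text
clock: 25.58
ee_pos: [460.5, -398.8, 312.6]
tcp_rot: [0.004, 0.341, 0.94, -0.002]
ft_force: [0.1, -0.9, 0.3]
finger_gap: 0.1
```

```bash
python3 - <<'E'
from h import *
s,im=snap('scene','s19')
crop('s19',290,170,160,130,4)
plan(511,-182,348)
E
```

```text
t 25.62 pos [ 460.4 -398.7  310.3] yaw 2.445 q6 -1.65 gap 0.2 F [ 0.1  0.7 -0. ]
twist first 0.0 then tool shift mm [100.3 198.6 -37.7] len 226
```

View pics/s19c.png

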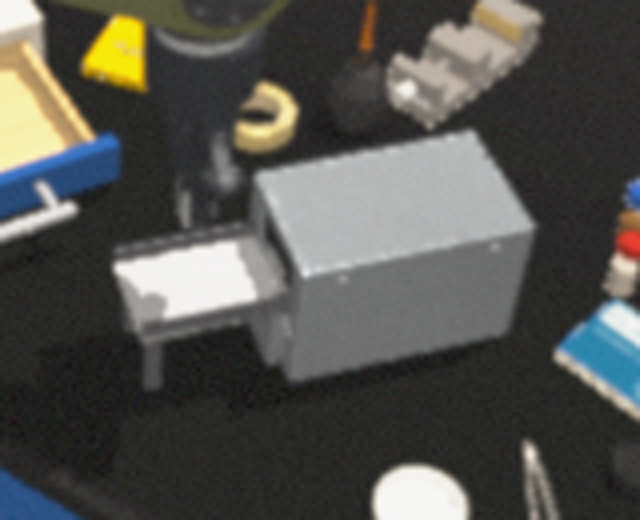

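Sill is empty, gear inside. Back to the view pose.

>>> {"method": "servo_tool", "body": {"series": [[0.025,0.05,-0.01,0.1,0.6],[0.03,0.047,-0.01,0,0.6],[0.03,0.047,-0.01,0,0.6],[0.03,0.047,-0.01,0,0.6],[0,0,0,0.18,0.6]]}}

```text
clock: 26.25
ee_pos: [512.0, -178.2, 347.9]
tcp_rot: [0.0, 0.469, 0.883, 0.0]
ft_force: [-1.5, -0.8, 0.4]
finger_gap: 51.2
```

>>> {"method": "servo_tool", "body": {"series": [[0,0,0,0.18,0.6],[0,0,0,0.18,0.6],[0,0,0,0.18,0.6],[0,0,0,0.18,0.6],[0,0,0,0.18,0.6]]}}

```text
clock: 26.88
ee_pos: [511.3, -181.3, 346.9]
tcp_rot: [-0.0, 0.808, 0.589, -0.0]
ft_force: [0.4, -0.4, -0.1]
finger_gap: 51.6
```

>>> {"method": "servo_tool", "body": {"series": [[0,0,0,0.18,0.6],[0,0,0,0.02,0.6],[0,0,0,0,0.6]]}}

```text
clock: 27.25
ee_pos: [511.2, -181.3, 347.3]
tcp_rot: [-0.0, 0.861, 0.509, -0.0]
ft_force: [-0.1, 0.1, 1.0]
finger_gap: 51.3
```

```bash
python3 - <<'E'
from h import *
s,im=snap('wrist','w20')
crop('w20',130,40,300,220,2.5)
E
```

```text
(no output)
```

View pics/w20c.png

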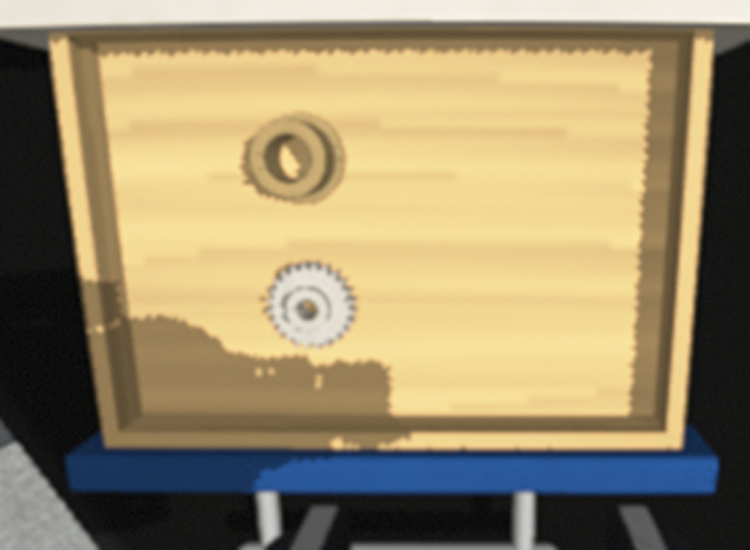

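```bash
python3 - <<'E'
from h import *
s,im=load('w20')
for n,u,v,z in [('g1',308,308,38),('b2',288,158,46)]:
    p=pix(s,im,130+u/2.5-.3,40+v/2.5-.3,z); print(n,np.round(p,1),np.round(incab(p),1)); plan(*p[:2],197,CT)
E
```

```text
g1 [ 467.4 -130.4   38. ] [-168.6   30.7]
t 27.3 pos [ 511.2 -181.3  347.4] yaw 1.068 q6 0.09 gap 50.7 F [ 0.6 -0.4 -0.1]
twist first 0.0 then tool shift mm [ 23.5 -62.9 150.4] len 165
b2 [491.2 -83.1  46. ] [-115.7   32.7]
t 27.3 pos [ 511.2 -181.3  347.4] yaw 1.068 q6 0.09 gap 50.7 F [ 0.6 -0.4 -0.1]
twist first 0.0 then tool shift mm [ 76.4 -64.8 150.4] len 181
```

>>> {"method": "servo_tool", "body": {"series": [[0.012,-0.032,0,0,0.6],[0.011,-0.031,0.03,0,0.6],[0,0,0.05,0,0.6],[0,0,0.045,0,0.6],[0,0,0,0,0.6]]}}

```text
clock: 27.92
ee_pos: [466.6, -130.4, 220.6]
tcp_rot: [-0.002, 0.861, 0.508, -0.002]
ft_force: [0.4, -0.7, -0.4]
finger_gap: 50.8
```

```bash
python3 - <<'E'
from h import *
s,im=snap('wrist','w21')
x,y=cabw(-169,30.9); plan(x,y,197,CT)
E
```

```text
t 27.98 pos [ 467.3 -130.7  222.7] yaw 1.066 q6 0.16 gap 51.2 F [0.2 0.3 0.5]
twist first -0.002 then tool shift mm [-0.  -0.2 25.7] len 26
```

View pics/w21.png

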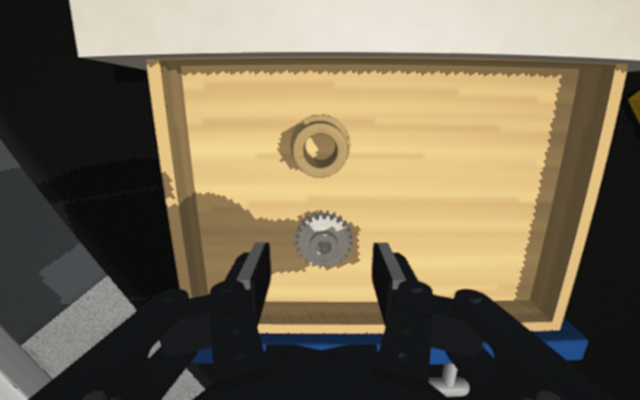

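>>> {"method": "servo_tool", "body": {"series": [[0,0,0.025,0,0.6],[0,0,0,0,0.6],[0,0,0,0,0],[0,0,0,0,0],[0,0,0,0,0]]}}

```text
clock: 28.6
ee_pos: [467.7, -130.8, 199.7]
tcp_rot: [0.001, 0.862, 0.508, 0.001]
ft_force: [-2.6, 0.9, 9.2]
finger_gap: 29.8
```

>>> {"method": "servo_tool", "body": {"series": [[0,0,0,0,0],[0,0,-0.05,0,0],[0,0,-0.06,0,0],[0,0,0,0.095,0],[0,0,0,0.095,0]]}}

```text
clock: 29.22
ee_pos: [467.1, -130.6, 309.8]
tcp_rot: [0.001, 0.906, 0.422, 0.001]
ft_force: [-0.1, -0.9, -0.4]
finger_gap: 30.0
```

```bash
python3 - <<'E'
from h import *
s,im=snap('wrist','w22')
x,y=boxw(-62,0); plan(x,y,308,DT+np.pi/2)
E
```

```text
t 29.27 pos [ 467.1 -130.6  309.4] yaw 0.867 q6 0.36 gap 30.0 F [0.6 1.2 0.2]
twist first -0.011 then tool shift mm [-210.1  167.3    1.4] len 269
```

View pics/w22.png

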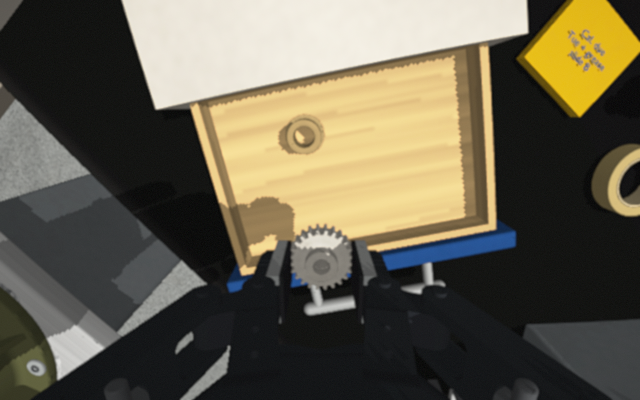

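>>> {"method": "servo_tool", "body": {"series": [[0,0,0,-0.011,0],[-0.0425,0.0335,0,0,0],[-0.042,0.0335,0,0,0],[-0.042,0.0335,0,0,0],[-0.042,0.0335,0,0,0]]}}

```text
clock: 29.9
ee_pos: [464.1, -347.6, 308.1]
tcp_rot: [0.0, 0.903, 0.43, 0.0]
ft_force: [1.0, 0.4, -0.2]
finger_gap: 29.8
```

>>> {"method": "servo_tool", "body": {"series": [[-0.042,0.0335,0,0,0],[0,0,0.03,0,0],[0,0,0.02,0,0],[0,0,0,0,0]]}}

```text
clock: 30.4
ee_pos: [463.7, -399.0, 256.4]
tcp_rot: [-0.001, 0.903, 0.429, -0.001]
ft_force: [-0.2, -0.3, 0.1]
finger_gap: 30.2
```

```bash
python3 - <<'E'
from h import *
x,y=boxw(-62,0); plan(x,y,248,DT+np.pi/2)
E
```

```text
t 30.4 pos [ 463.7 -399.   256.4] yaw 0.888 q6 -0.09 gap 30.2 F [-0.2 -0.3  0.1]
twist first 0.009 then tool shift mm [-1.3 -1.3  8.4] len 9
```

>>> {"method": "servo_tool", "body": {"series": [[-0.001,-0.001,0.005,0.009,0],[0,0,0.003,0,0],[0,0,0.001,0,0],[0,0,0,0,0]]}}

```text
clock: 30.9
ee_pos: [462.4, -399.7, 248.9]
tcp_rot: [0.0, 0.905, 0.425, 0.0]
ft_force: [-1.0, 0.1, -0.3]
finger_gap: 29.9
```

>>> {"method": "servo_tool", "body": {"series": [[0,0,0.0005,0,0],[0,0,0,0,0.55],[0,0,0,0,0.55],[0,0,0,0,0.55],[0,0,-0.06,0,0.55]]}}

```text
clock: 31.52
ee_pos: [461.9, -399.4, 304.8]
tcp_rot: [-0.004, 0.905, 0.424, -0.001]
ft_force: [0.9, 0.1, 1.3]
finger_gap: 46.8
```

```bash
python3 - <<'E'
from h import *
s,im=snap('wrist','w23')
x,y=boxw(-102,0); plan(x,y,308,DT+np.pi/2)
E
```

```text
t 31.57 pos [ 462.9 -400.2  316.3] yaw 0.877 q6 -0.08 gap 47.0 F [ 1.2 -1.2 10.1]
twist first -0.002 then tool shift mm [  0.2 -41.5   8.3] len 42
```

View pics/w23.png

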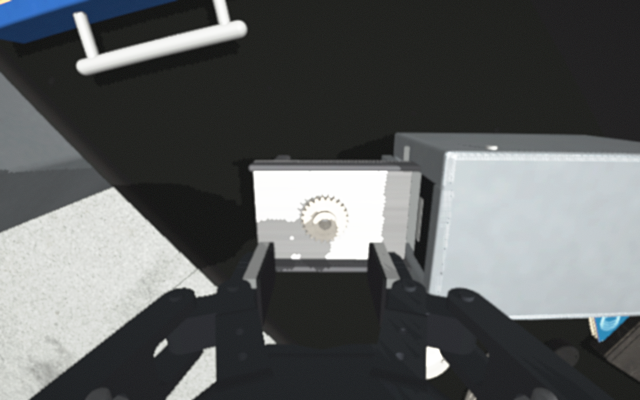

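>>> {"method": "servo_tool", "body": {"series": [[0,-0.041,0,0,0],[0,0,0,-0.18,0],[0,0,0,-0.18,0],[0,0,0,-0.18,0],[0,0,0,-0.18,0]]}}

```text
clock: 32.2
ee_pos: [430.8, -373.5, 308.4]
tcp_rot: [0.0, 0.696, 0.718, -0.0]
ft_force: [0.2, 0.1, -0.3]
finger_gap: 0.2
```

>>> {"method": "servo_tool", "body": {"series": [[0,0,0,-0.18,0],[0,0,0,-0.18,0],[0,0,0,-0.18,0],[0,0,0,-0.18,0],[0,0,0,-0.132,0]]}}

```text
clock: 32.83
ee_pos: [430.8, -373.5, 308.3]
tcp_rot: [0.0, 0.337, 0.941, -0.0]
ft_force: [0.1, -0.2, -0.5]
finger_gap: -0.1
```

```bash
python3 - <<'E'
from h import *
x,y=boxw(-102,0); plan(x,y,247,DT+np.pi)
E
```

```text
t 32.83 pos [ 430.8 -373.5  308.3] yaw 2.454 q6 -1.66 gap -0.1 F [ 0.1 -0.2 -0.5]
twist first 0.004 then tool shift mm [-0.2  0.1 61.3] len 61
```

>>> {"method": "servo_tool", "body": {"series": [[0,0,0.04,0.004,0],[0,0,0.0205,0,0],[0,0,0,0,0],[-0.01,0,0,0,0],[-0.01,0,0,0,0]]}}

```text
clock: 33.45
ee_pos: [446.9, -387.0, 249.0]
tcp_rot: [0.001, 0.341, 0.94, -0.0]
ft_force: [-0.0, 0.9, 0.3]
finger_gap: -0.2
```

>>> {"method": "servo_tool", "body": {"series": [[-0.012,0,0,0,0],[-0.012,0,0,0,0],[-0.012,0,0,0,0],[-0.012,0,0,0,0],[-0.006,0,0,0,0]]}}

```text
clock: 34.08
ee_pos: [488.2, -421.5, 248.2]
tcp_rot: [0.0, 0.341, 0.94, -0.0]
ft_force: [-1.9, 0.3, 1.9]
finger_gap: -0.1
```

>>> {"method": "servo_tool", "body": {"series": [[-0.006,0,0,0,0],[-0.006,0,0,0,0],[-0.003,0,0,0,0],[0,0,0,0,0],[0,0,0,0,0]]}}

```text
clock: 34.7
ee_pos: [498.9, -430.5, 247.5]
tcp_rot: [-0.0, 0.341, 0.94, 0.0]
ft_force: [-2.6, 1.1, -1.3]
finger_gap: -0.3
```

>>> {"method": "servo_tool", "body": {"series": [[0.05,0,0,0,0],[0,0,-0.06,0,0],[0,0,0,0,0]]}}

```text
clock: 35.08
ee_pos: [461.0, -398.8, 312.7]
tcp_rot: [0.004, 0.341, 0.94, -0.002]
ft_force: [0.4, -1.1, -0.4]
finger_gap: 0.1
```

```bash
python3 - <<'E'
from h import *
s,im=snap('scene','s24')
crop('s24',290,170,160,130,4)
plan(511,-182,348)
E
```

```text
t 35.12 pos [ 460.9 -398.7  310.3] yaw 2.445 q6 -1.65 gap -0.1 F [ 0.6 -0.5 -0.9]
twist first 0.0 then tool shift mm [100.7 198.4 -37.7] len 226
```

View pics/s24c.png

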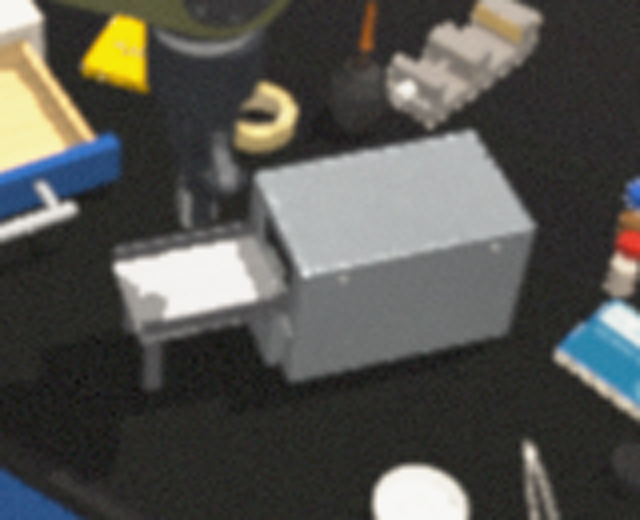

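>>> {"method": "servo_tool", "body": {"series": [[0.025,0.05,-0.01,0.1,0.6],[0.03,0.047,-0.01,0,0.6],[0.03,0.047,-0.01,0,0.6],[0.03,0.047,-0.01,0,0.6],[0,0,0,0.18,0.6]]}}

```text
clock: 35.75
ee_pos: [512.5, -178.2, 348.0]
tcp_rot: [0.001, 0.469, 0.883, 0.0]
ft_force: [-0.4, -0.3, -0.2]
finger_gap: 50.9
```

>>> {"method": "servo_tool", "body": {"series": [[0,0,0,0.18,0.6],[0,0,0,0.18,0.6],[0,0,0,0.18,0.6],[0,0,0,0.18,0.6],[0,0,0,0.18,0.6]]}}

```text
clock: 36.38
ee_pos: [511.8, -181.3, 347.0]
tcp_rot: [-0.0, 0.808, 0.589, -0.0]
ft_force: [-0.2, -0.1, -0.6]
finger_gap: 51.1
```

>>> {"method": "servo_tool", "body": {"series": [[0,0,0,0.18,0.6],[0,0,0,0.02,0.6],[0,0,0,0,0.6]]}}

```text
clock: 36.75
ee_pos: [511.7, -181.3, 347.3]
tcp_rot: [-0.0, 0.861, 0.509, -0.0]
ft_force: [-0.0, -0.3, -0.7]
finger_gap: 51.2
```

```bash
python3 - <<'E'
from h import *
s,im=snap('wrist','w25')
crop('w25',130,40,300,220,2.5)
E
```

```text
(no output)
```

View pics/w25c.png

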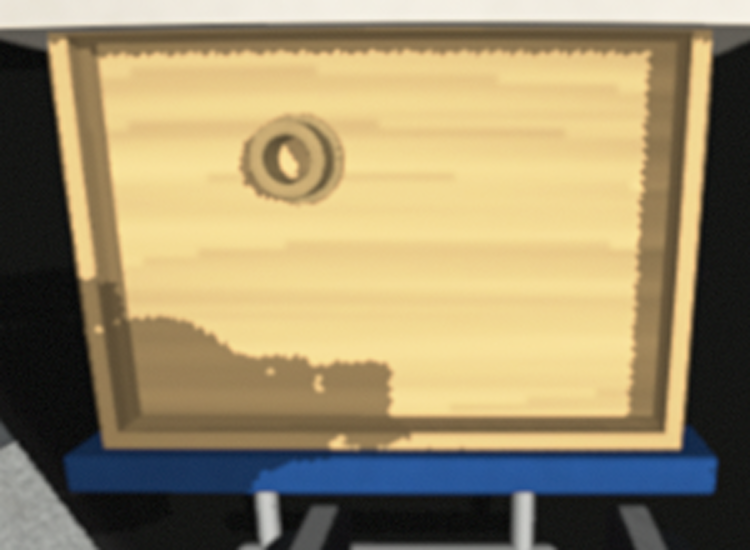

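```bash
python3 - <<'E'
from h import *
x,y=cabw(-117,32.4); plan(x,y,200,CT)
E
```

```text
t 36.8 pos [ 511.6 -181.3  347.4] yaw 1.068 q6 0.09 gap 51.1 F [ 0.2 -0.  -0.5]
twist first 0.0 then tool shift mm [ 74.9 -64.9 147.4] len 178
```

>>> {"method": "servo_tool", "body": {"series": [[0.038,-0.033,0,0,0.6],[0.037,-0.032,0,0,0.6],[0,0,0.06,0,0.6],[0,0,0.05,0,0.6],[0,0,0,0,0.6]]}}

```text
clock: 37.42
ee_pos: [490.4, -83.9, 235.3]
tcp_rot: [-0.002, 0.861, 0.508, -0.002]
ft_force: [-0.1, 1.5, 0.6]
finger_gap: 51.1
```

```bash
python3 - <<'E'
from h import *
s,im=snap('wrist','w26')
x,y=cabw(-117,32.4); plan(x,y,200,CT)
E
```

```text
t 37.48 pos [491.2 -84.2 237.7] yaw 1.066 q6 0.26 gap 51.1 F [-0.1  0.3  1.3]
twist first -0.002 then tool shift mm [-0.3 -0.2 37.7] len 38
```

View pics/w26.png

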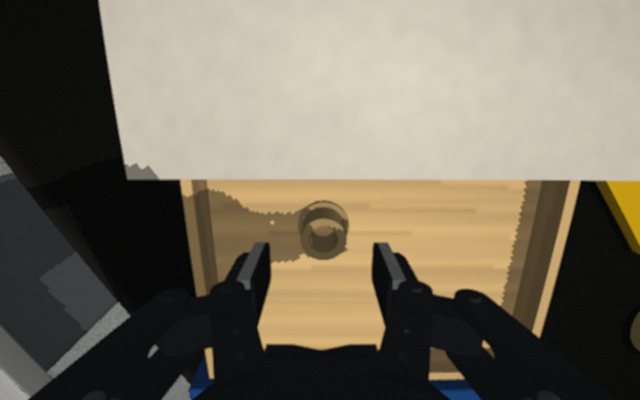

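>>> {"method": "servo_tool", "body": {"series": [[0,0,0.025,0,0.6],[0,0,0.011,0,0.6],[0,0,0,0,0],[0,0,0,0,0],[0,0,0,0,0]]}}

```text
clock: 38.1
ee_pos: [491.4, -84.2, 203.0]
tcp_rot: [0.001, 0.862, 0.508, 0.001]
ft_force: [-2.3, 0.6, 7.2]
finger_gap: 24.1
```

>>> {"method": "servo_tool", "body": {"series": [[0,0,0,0,0],[0,0,-0.05,0,0],[0,0,-0.06,0,0],[0,0,0,0.095,0],[0,0,0,0.095,0]]}}

```text
clock: 38.72
ee_pos: [491.0, -84.1, 313.2]
tcp_rot: [0.001, 0.906, 0.422, 0.001]
ft_force: [0.2, 0.4, -1.1]
finger_gap: 24.4
```

```bash
python3 - <<'E'
from h import *
s,im=snap('wrist','w27')
x,y=boxw(-62,0); plan(x,y,312,DT+np.pi/2)
E
```

```text
t 38.77 pos [491.  -84.1 312.8] yaw 0.867 q6 0.46 gap 24.2 F [-1.   0.4 -1.1]
twist first -0.012 then tool shift mm [-261.2  178.6    0.8] len 316
```

View pics/w27.png

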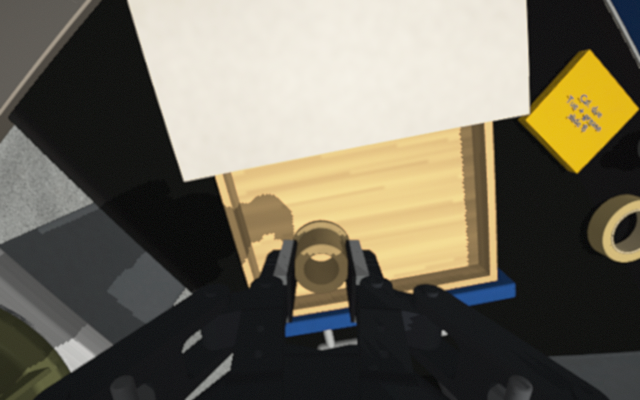

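>>> {"method": "servo_tool", "body": {"series": [[0,0,0,-0.012,0],[-0.044,0.03,0,0,0],[-0.044,0.03,0,0,0],[-0.044,0.03,0,0,0],[-0.044,0.03,0,0,0]]}}

```text
clock: 39.4
ee_pos: [472.5, -298.1, 311.9]
tcp_rot: [0.0, 0.903, 0.43, 0.0]
ft_force: [0.7, 0.7, -0.1]
finger_gap: 24.2
```

>>> {"method": "servo_tool", "body": {"series": [[-0.044,0.03,0,0,0],[-0.041,0.029,0,0,0],[0,0,0.03,0,0],[0,0,0.02,0,0],[0,0,0,0,0]]}}

```text
clock: 40.02
ee_pos: [464.9, -398.9, 260.2]
tcp_rot: [-0.001, 0.903, 0.43, -0.001]
ft_force: [-0.2, 0.4, -0.3]
finger_gap: 24.5
```

```bash
python3 - <<'E'
from h import *
x,y=boxw(-62,0); plan(x,y,251,DT+np.pi/2)
E
```

```text
t 40.02 pos [ 464.9 -398.9  260.2] yaw 0.889 q6 -0.09 gap 24.5 F [-0.2  0.4 -0.3]
twist first 0.01 then tool shift mm [-2.1 -2.2  9.2] len 10
```

>>> {"method": "servo_tool", "body": {"series": [[-0.002,-0.002,0.005,0.01,0],[0,0,0.004,0,0],[0,0,0.001,0,0],[0,0,0,0,0]]}}

```text
clock: 40.52
ee_pos: [462.1, -399.8, 251.9]
tcp_rot: [0.0, 0.905, 0.425, 0.0]
ft_force: [0.7, 0.4, -0.7]
finger_gap: 24.1
```

>>> {"method": "servo_tool", "body": {"series": [[0,0,0.001,0,0],[0,0,0,0,0.55],[0,0,0,0,0.55],[0,0,0,0,0.55],[0,0,-0.06,0,0.55]]}}

```text
clock: 41.15
ee_pos: [461.6, -399.4, 307.3]
tcp_rot: [-0.004, 0.905, 0.424, -0.001]
ft_force: [0.2, -0.6, -0.2]
finger_gap: 46.9
```

```bash
python3 - <<'E'
from h import *
s,im=snap('wrist','w28')
x,y=boxw(-102,0); plan(x,y,308,DT+np.pi/2)
E
```

```text
t 41.2 pos [ 462.6 -400.3  318.8] yaw 0.877 q6 -0.08 gap 46.7 F [ 1.3 -1.2  9.5]
twist first -0.002 then tool shift mm [  0.4 -41.3  10.8] len 43
```

View pics/w28.png

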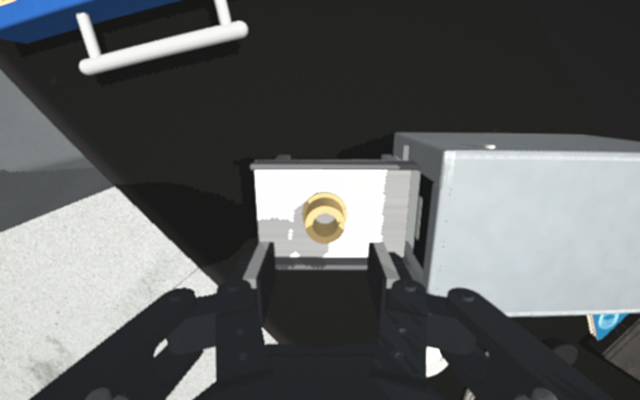

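>>> {"method": "servo_tool", "body": {"series": [[0,-0.041,0,0,0],[0,0,0,-0.18,0],[0,0,0,-0.18,0],[0,0,0,-0.18,0],[0,0,0,-0.18,0]]}}

```text
clock: 41.82
ee_pos: [430.6, -373.6, 310.8]
tcp_rot: [0.0, 0.696, 0.718, 0.0]
ft_force: [0.1, -0.8, 0.5]
finger_gap: 0.1
```

>>> {"method": "servo_tool", "body": {"series": [[0,0,0,-0.18,0],[0,0,0,-0.18,0],[0,0,0,-0.18,0],[0,0,0,-0.18,0],[0,0,0,-0.132,0]]}}

```text
clock: 42.45
ee_pos: [430.5, -373.6, 310.8]
tcp_rot: [0.0, 0.337, 0.941, -0.0]
ft_force: [0.1, 0.3, -0.5]
finger_gap: 0.2
```

```bash
python3 - <<'E'
from h import *
s,im=snap('scene','s29')
crop('s29',290,170,160,130,4)
x,y=boxw(-102,0); plan(x,y,248,DT+np.pi)
E
```

```text
t 42.5 pos [ 430.5 -373.6  310.8] yaw 2.46 q6 -1.67 gap -0.0 F [-0.7  0.5  0.1]
twist first 0.01 then tool shift mm [-0.4  0.3 62.8] len 63
```

View pics/s29c.png

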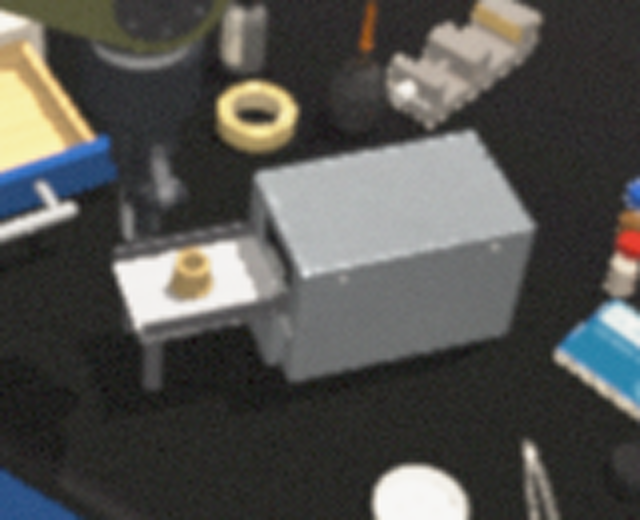

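>>> {"method": "servo_tool", "body": {"series": [[0,0,0.04,0.01,0],[0,0,0.022,0,0],[0,0,0,0,0],[-0.01,0,0,0,0],[-0.01,0,0,0,0]]}}

```text
clock: 43.12
ee_pos: [446.6, -387.2, 250.1]
tcp_rot: [0.001, 0.344, 0.939, -0.0]
ft_force: [-0.3, 1.1, -0.1]
finger_gap: -0.1
```

>>> {"method": "servo_tool", "body": {"series": [[-0.012,0,0,0,0],[-0.012,0,0,0,0],[-0.012,0,0,0,0],[-0.012,0,0,0,0],[-0.006,0,0,0,0]]}}

```text
clock: 43.75
ee_pos: [487.6, -421.9, 249.3]
tcp_rot: [0.0, 0.344, 0.939, -0.0]
ft_force: [-2.7, 2.1, 2.8]
finger_gap: -0.3
```

>>> {"method": "servo_tool", "body": {"series": [[-0.006,0,0,0,0],[-0.006,0,0,0,0],[-0.003,0,0,0,0],[0,0,0,0,0],[0,0,0,0,0]]}}

```text
clock: 44.38
ee_pos: [498.4, -431.1, 248.5]
tcp_rot: [-0.0, 0.344, 0.939, 0.0]
ft_force: [-0.4, 1.5, 0.2]
finger_gap: 0.1
```

>>> {"method": "servo_tool", "body": {"series": [[0.05,0,0,0,0],[0,0,-0.06,0,0],[0,0,0,0,0]]}}

```text
clock: 44.75
ee_pos: [460.5, -399.0, 313.7]
tcp_rot: [0.004, 0.344, 0.939, -0.002]
ft_force: [1.3, 0.1, -0.3]
finger_gap: -0.3
```

```bash
python3 - <<'E'
from h import *
s,im=snap('scene','s30')
crop('s30',290,170,160,130,4)
x,y=cabw(-127-144,0)
plan(x,y,340,CT+np.pi/2)
E
```

```text
t 44.8 pos [ 460.4 -398.9  311.3] yaw 2.439 q6 -1.64 gap 0.0 F [ 0.4 -0.4 -0.9]
twist first -0.2 then tool shift mm [ 92.6 136.3 -28.7] len 167
```

View pics/s30c.png

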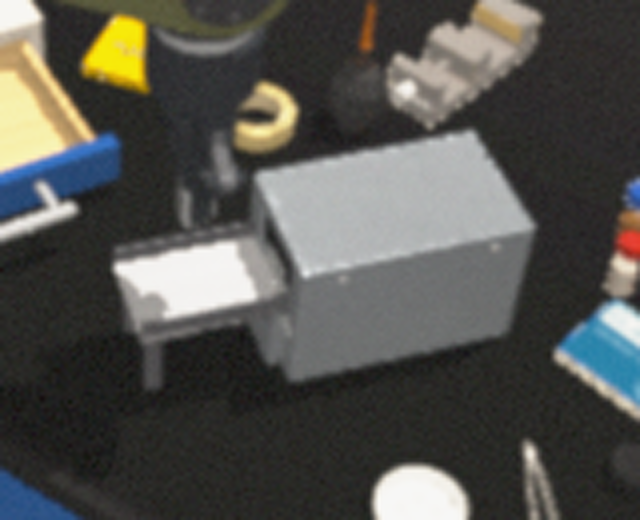

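>>> {"method": "servo_tool", "body": {"series": [[0,0,0,-0.1,0.34],[0,0,0,-0.1,0.34],[0.03,0.045,0,0,0.34],[0.03,0.045,0,0,0.34],[0.032,0.046,0,0,0.34]]}}

```text
clock: 45.42
ee_pos: [444.9, -233.8, 308.0]
tcp_rot: [-0.0, 0.249, 0.969, 0.0]
ft_force: [1.4, 0.1, -0.2]
finger_gap: 28.9
```

>>> {"method": "servo_tool", "body": {"series": [[0,0,0,0,0.34],[0,0,0,0,0.34]]}}

```text
clock: 45.68
ee_pos: [445.5, -235.7, 308.5]
tcp_rot: [0.0, 0.249, 0.969, -0.0]
ft_force: [-0.2, 0.1, 0.1]
finger_gap: 28.9
```

```bash
python3 - <<'E'
from h import *
s,im=snap('wrist','w31')
x,y=cabw(-127-144,0)
plan(x,y,194,CT+np.pi/2)
print(proj(s,im,[[x,y,37]]))
E
```

```text
t 45.73 pos [ 445.4 -236.   308.5] yaw 2.638 q6 -1.63 gap 28.9 F [ 0.5  0.2 -0.2]
twist first -0.0 then tool shift mm [  0.9   0.8 114.5] len 114
[[321.92978807 199.17794453]]
```

View pics/w31.png

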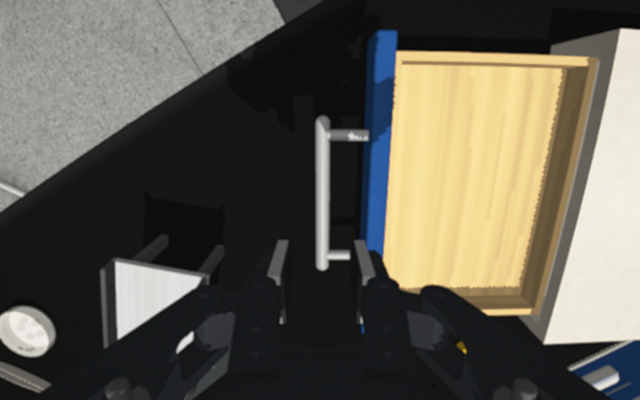

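>>> {"method": "servo_tool", "body": {"series": [[0,0.0005,0.05,0,0.34],[0,0,0.045,0,0.34],[0,0,0.018,0,0.34],[0,0,0,0,0],[0,0,0,0,0]]}}

```text
clock: 46.35
ee_pos: [445.3, -234.8, 194.6]
tcp_rot: [-0.001, 0.249, 0.968, 0.001]
ft_force: [8.6, 2.4, -27.5]
finger_gap: 9.4
```

>>> {"method": "servo_tool", "body": {"series": [[0,0,0,0,0],[0,0.02,0,0,0],[0,0.03,0,0,0],[0,0.03,0,0,0],[0,0.03,0,0,0]]}}

```text
clock: 46.98
ee_pos: [498.5, -138.2, 194.9]
tcp_rot: [-0.001, 0.249, 0.968, -0.0]
ft_force: [6.0, -6.4, -25.0]
finger_gap: 9.4
```

>>> {"method": "servo_tool", "body": {"series": [[0,0.02,0,0,0],[0,0.01,0,0,0],[0,0.004,0,0,0],[0,0.002,0,0,0],[0,0,0,0,0]]}}

```text
clock: 47.6
ee_pos: [515.5, -107.5, 194.9]
tcp_rot: [-0.001, 0.249, 0.968, -0.0]
ft_force: [3.8, -3.0, -24.5]
finger_gap: 9.4
```

```bash
python3 - <<'E'
from h import *
s=st(); print(incab(s['ee_pos']))
E
```

```text
47.6 [ 515.5 -107.5  194.9] [-9.000e-04  2.491e-01  9.685e-01 -2.000e-04] [  3.8  -3.  -24.5] 9.4
[[-0.876, 0.482, -0.002], [0.482, 0.876, 0.0], [0.002, -0.001, -1.0]]
[-125.42113712   -0.39321284]
```

>>> {"method": "servo_tool", "body": {"series": [[0,0.001,0,0,0],[0,0.001,0,0,0],[0,0,0,0,0]]}}

```text
clock: 47.98
ee_pos: [515.9, -107.0, 194.8]
tcp_rot: [-0.002, 0.249, 0.968, -0.001]
ft_force: [-4.5, -18.5, -21.6]
finger_gap: 9.6
```

```bash
python3 - <<'E'
from h import *
s=sense(); print(incab(s['ee_pos']),rot(CT).T@s['ft_force'][:2])
E
```

```text
[-124.79109608   -0.49645867] [-18.40840754  -4.94688794]
```

>>> {"method": "servo_tool", "body": {"series": [[0,0,0,0,0.34],[0,0,0,0,0.34],[0,0,0,0,0.34],[0,0,-0.06,0,0.34],[0,0,-0.06,0,0.34]]}}

```text
clock: 48.6
ee_pos: [516.7, -105.0, 317.4]
tcp_rot: [-0.0, 0.249, 0.969, 0.0]
ft_force: [1.1, 0.5, 1.2]
finger_gap: 29.3
```

>>> {"method": "servo_tool", "body": {"series": [[-0.05,-0.03,-0.02,0,0.34],[-0.05,-0.03,-0.02,0,0.34],[-0.02,-0.05,0,0,0.34],[0,-0.05,0,0,0.34],[0,0,0,0,0.34]]}}

```text
clock: 49.22
ee_pos: [543.4, -305.8, 355.9]
tcp_rot: [0.0, 0.251, 0.968, -0.0]
ft_force: [-0.2, 0.8, -0.8]
finger_gap: 29.0
```

```bash
python3 - <<'E'
from h import *
st()
s,im=snap('wrist','w32')
snap('scene','s32'); snap('top','t32')
crop('t32',150,130,150,120,5)
H=[pix(*load('t32'),150+a/5-.4,130+b/5-.4,37) for a,b in [(585,388),(484,570)]]; print(np.round(H))
E
```

```text
49.225 [ 543.4 -305.8  355.9] [ 1.000e-04  2.505e-01  9.681e-01 -1.000e-04] [-0.2  0.8 -0.8] 29.0
[[-0.874, 0.485, 0.0], [0.485, 0.874, -0.0], [-0.0, -0.0, -1.0]]
[[ 568. -140.   37.]
 [ 460.  -79.   37.]]
```

View pics/w32.png

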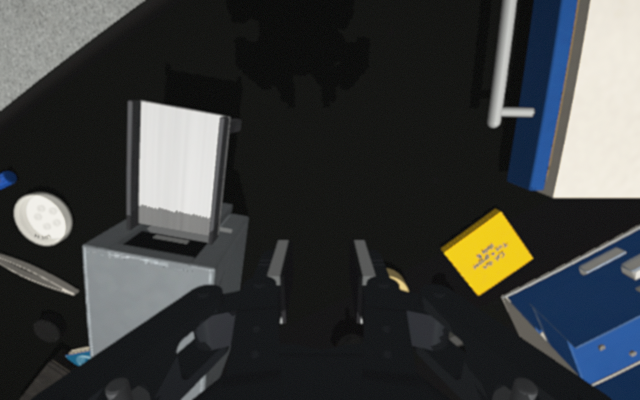

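View pics/t32c.png

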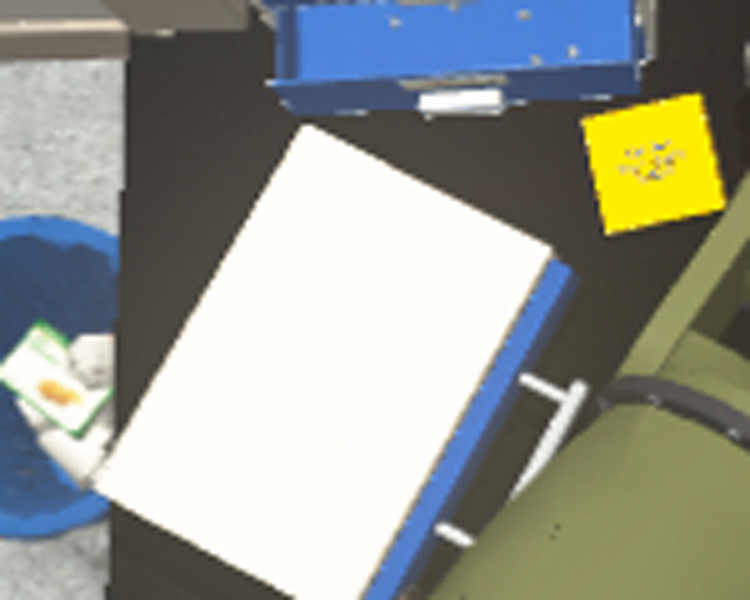

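View pics/s32.png

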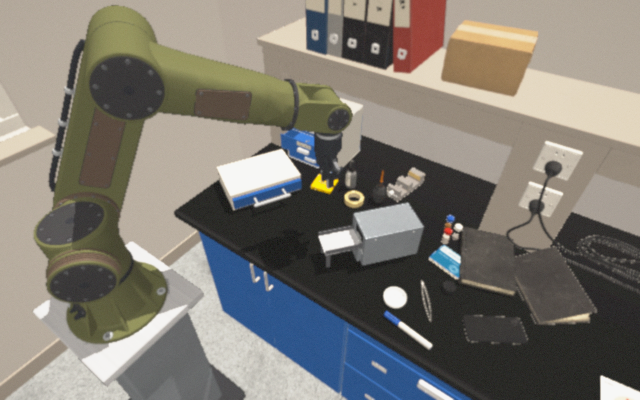

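```bash
python3 - <<'E'
from h import *
a=load('w3')[1]['color'][190:270,60:250,::-1]; b=load('w32')[1]['color'][195:275,70:260,::-1]
cv2.imwrite('pics/cmp.png',cv2.resize(np.vstack([a,b]),None,fx=3.5,fy=3.5,interpolation=cv2.INTER_CUBIC))
p,q=load('scene0'),load('s32')
d=np.abs(p[1]['color'].astype(int)-q[1]['color']).sum(2)[170:350,330:450]; print((d>90).sum(), np.argwhere(d>90)[:10]+[170,330])
E
```

```text
93 [[170 330]
 [170 331]
 [170 332]
 [170 333]
 [170 334]
 [170 335]
 [170 336]
 [170 337]
 [170 338]
 [170 339]]
```

View pics/cmp.png

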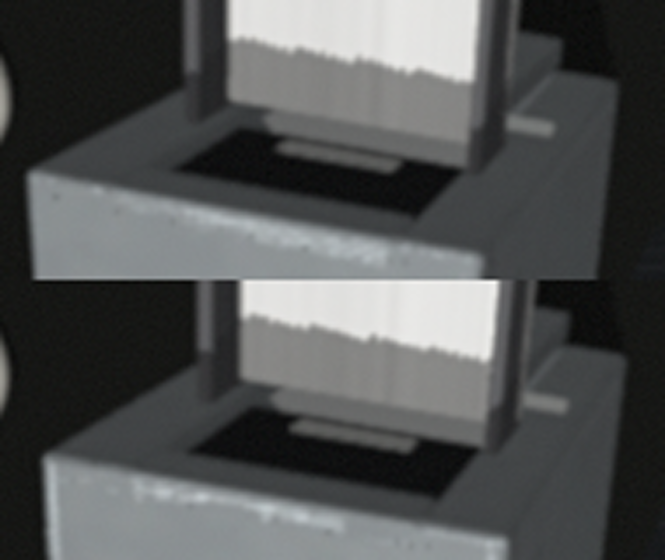

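```bash
python3 -c "
from workcell import *
print(hand_in())"
```

```text
the job is handed in; nothing more can be done
None
```

All four samples, two bushings and two gears, went through the flap into the drop box. The drawer is pushed home, and I handed the job in at about 49 s of the 210 s allowed.

I gripped the bar handle and pulled the drawer about 144 mm out. Each sample was set down on the sill and then pushed through the flap from behind with the jaws shut. I gripped the handle again and pushed the drawer in until it met its stop at about 18 N.

**Last checks:**
- **Samples:** the drawer was empty just before I shut it, and the sill was empty in the last wrist and scene pictures. I could not see inside the closed box, so "dropped inside" rests on the sill and mouth being clear.
- **Flap:** it looks the same as in the picture taken before any sample was pushed through, so it hangs shut.
- **Drawer:** the handle ends I marked in the final top picture fall within 1 mm of where they were at the start. The arm hid the lower end, so only the upper one counts as seen.
- **Other things on the bench:** the tape, petri dish and bottle stand where they were in the last pictures. I compared the bench round the box with the first scene picture. 93 pixels differed; I read them as the arm and printed only ten, all on the strip's top row.
- **Forces and disturbance:** the highest wrist reading was a downward pull of about 27 N on the tool while it gripped the handle to shut the drawer. I saw no sample knocked aside during the run.

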